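# Put away a mixed delivery of shelving hardware

## Robot

A 6-joint arm with a two-finger parallel gripper is mounted at the origin on the work surface. World frame = base frame: x ahead of the robot, y to its left, z up, the work surface at z = 0. Lengths are in m, angles in rad, forces in N, time in s.
With the tool pointing down it reaches from about 0.35 to 0.925 m from the base axis. Payload 6.4 kg.
Tool frame: the origin (TCP) lies between the finger pads; the fingertips stand tips_ahead ahead of it and the grasp point (between the pads) lies 11 mm behind it (tips_ahead is the distance from the TCP to the fingertips, in m); z points along the fingers, x is the direction in which the jaws open and shut, and the axes are right-handed (so a half turn about z gives the same grasp; the last joint's range is limited). The gripper opens to 85 mm and grips with 20 to 120 N. Pads are 22 mm wide; open, the fingers measure 114 mm over their backs; the gripper's body (76 mm by 85 mm) begins 54 mm behind the grasp point. The pads swing forward as they close: fully open they stand 13 mm farther back than shut.
Start: joints at [1.142, 0.245, 1.558, -0, 1.339, -0.174], TCP at [0.164, 0.629, 0.239] pointing down, gripper open.
Joint ranges: [-3.13, 3.13], [-1.02, 2.26], [0.13, 2.54], [-0.95, 4.09], [0.21, 2.88], [-2.74, 2.74]. Speed limits (rad/s): [2.57, 2.57, 3.14, 3.14, 3.14, 3.14].

## Interface

Orientations are given as a unit quaternion [w, x, y, z].
In Python, from bench import state, read_camera, job_done, tips_ahead gives the robot as it stands.
- The arm moves only by the shell command python3 -m inch 'ROWS' [OPENING] [FORCE]. ROWS is JSON, a list of rows, each a list of 4 numbers: the shift along the tool's x, y, z in mm, then the turn about the tool's z in rad. In form: [[x, y, z, yaw], ...]. A call has 1 to 10 rows; each row is the pose to reach, as a shift and turn from the pose commanded when the call began, along the tool's axes at that moment; what a row does not reach only later rows make up. A row lasts 1/12 s, in which the tool goes at most 41.7 mm and 7.16 degrees, less where a joint would pass 70% of its speed; a pose out of reach is approached as far as the arm can. A call with a gripper value outside its range is refused whole. OPENING is the opening, from 0 (shut) to 1 (fully open), set as the call begins (- or left out, the last holds). The fingers move at their own pace and stop on an object; FORCE is the grip in N (left out, the last holds). Time passes only in rows, so rows that repeat a pose let the fingers close. It gives the time, the measured TCP pose, the force and the opening at its end, in the units of the state.
- state(): the state, without advancing time (a new reading comes with each control period).
- read_camera(name): name is "side" or "top" or "wrist"; returns a dict with "color" (400x640x3 uint8, red, green, blue), "range_z" (400x640 float32, m along the optical axis (not along the pixel's ray), 0 where there is no reading), "intrinsics" (3x3 intrinsics, pixels), "world_to_cam" (4x4, takes a point from world to camera coordinates). Camera axes: x right, y up, looking along -z (the intrinsics and any distortion apply to the point x, -y, -z); pixel columns grow to the right and rows downward; lengths in m; the calibration is good to about 2 mm. A picture is of the moment at which its call begins.
- job_done(): hands the job in, once; it reports no verdict.
The state is a dict: "t": time; "joint_pos": joint angles; "joint_vel": joint speeds; "effort": joint torques, N m; "tcp_pos": TCP position; "eef_rot": TCP orientation; "ft_force": force on the tool from outside, world axes, zero at the start; "moment": the same for the moment, N m; "finger_gap": opening from 0.0 (shut) to 1.0 (fully open).
Only numpy, scipy, OpenCV 4.12 (cv2) and the standard library are available. Lean on these libraries where they do the work, as an engineer would, in place of code of your own. Each camera call takes 0.05 s, during which the arm holds its last target.

## Task

Put the delivered casters and post joiners away with their own kind: one container already holds a caster and the other a post joiner, so open the tote's lid fully upright to see and reach in, then drop every part that lies on the bench into the container that holds its like. When all are in, close the tote's lid fully; leave the parts already in stock in their containers, and leave the tape roll and the small carton where they are.

Things in the scene. Friction and masses are not known exactly. Their poses are not given: they have to be found in the camera images.
- caster0: Swivel caster lying flat, 126 x 64 x 30 mm, 200 g: black wheel (64 mm across, axle 44 mm to -x of the origin) in a steel fork, 12 mm stem along +x ending 50 mm from the origin. Origin: centre of the steel neck block between them (36 mm wide in y, 29 long, 30 high; grip here), 15 mm above what it lies on. Either flat side may be up. May be absent (None).
- caster1: Another caster exactly like caster0; may be absent (None).
- caster2: Another caster exactly like caster0; may be absent (None).
- joiner0: Post joiner lying flat, 126 x 46 x 30 mm, 180 g: two round steel ends (46 mm across, dark rubber pads in their faces, centres 40 mm either side of the origin along x) joined by a steel bar 20 mm wide in y, 26 high, 34 free length (grip here). Origin: centre of the bar, 15 mm above what it lies on. May be absent (None).
- joiner1: Another post joiner exactly like joiner0; may be absent (None).
- joiner2: Another post joiner exactly like joiner0; may be absent (None).
- caster_old: The caster already in stock: the same as caster0, lying in one of the two containers from the start. It tells which container is for casters; it stays there.
- joiner_old: The post joiner already in stock: the same as joiner0, lying in the other container from the start. It tells which container is for post joiners; it stays there.
- tote: Grey plastic tote with a hinged lid, fixed to the bench, outer size 180 (x) x 200 (y) x 110 mm high, walls and floor 5 mm. Origin: centre of its underside; z up; its near side faces -x. It may stand on the left or on the right.
- bin: Open cardboard bin without a lid, fixed to the bench, outer size 180 (x) x 200 (y) x 110 mm high, walls and floor 5 mm. Origin: centre of its underside; z up. It stands on the other side from the tote.
- lid (a joint): Angle of the tote's lid: 0 shut, 1.57 upright, 1.75 at its stop. Stiff hinge (about 0.4 N m), stays where it is left. The lid is an 8 mm plate, 180 x 200 mm, hinged along the top of the tote's far (+x) edge; its near edge swings up and over, away from the robot.
- lid_handle (a point): Middle of the steel bar handle on the lid's near edge: a round bar 10 mm thick and 100 mm long, parallel to the hinge, 40 mm out from the edge in the plane of the plate (220 mm from the hinge). It can be pinched from above across the bar at any lid angle, and turns in a light pinch as the lid swings; with the lid upright it is on top.
- lid_hinge (a point): Point on the lid's hinge axis, at the middle of the tote's far top edge; the axis is the tote's y.
- tape_roll: Bystander: roll of packing tape lying flat, 84 mm across, 45 mm high; origin at the centre of its underside.
- small_carton: Bystander: closed small carton 75 x 95 x 55 mm; origin at the centre of its underside.
Things that resemble listed ones, but are neither listed nor needed, are in the scene too. What is shaped like the joiner0 but purple is not meant. What is shaped like the joiner2 but green is not meant.

How it is judged:
On the way, in this order (a step that is already met when the one before it is completed fails the run):
1. the tote's lid is opened (past 1.2 rad) (value of joint lid above 1.2 rad), for 0.2 s.
2. every delivered part lies in the container of its kind, with the lid still open ((((x of caster_old in the frame of tote between -0.09 and 0.09 m and y of caster_old in the frame of tote between -0.1 and 0.1 m and z of caster_old in the frame of tote between 0 and 0.105 m) and (x of caster0 in the frame of tote between -0.09 and 0.09 m and y of caster0 in the frame of tote between -0.1 and 0.1 m and z of caster0 in the frame of tote between 0 and 0.105 m)) or ((x of caster_old in the frame of bin between -0.09 and 0.09 m and y of caster_old in the frame of bin between -0.1 and 0.1 m and z of caster_old in the frame of bin between 0 and 0.105 m) and (x of caster0 in the frame of bin between -0.09 and 0.09 m and y of caster0 in the frame of bin between -0.1 and 0.1 m and z of caster0 in the frame of bin between 0 and 0.105 m))) and (((x of caster_old in the frame of tote between -0.09 and 0.09 m and y of caster_old in the frame of tote between -0.1 and 0.1 m and z of caster_old in the frame of tote between 0 and 0.105 m) and (x of caster1 in the frame of tote between -0.09 and 0.09 m and y of caster1 in the frame of tote between -0.1 and 0.1 m and z of caster1 in the frame of tote between 0 and 0.105 m)) or ((x of caster_old in the frame of bin between -0.09 and 0.09 m and y of caster_old in the frame of bin between -0.1 and 0.1 m and z of caster_old in the frame of bin between 0 and 0.105 m) and (x of caster1 in the frame of bin between -0.09 and 0.09 m and y of caster1 in the frame of bin between -0.1 and 0.1 m and z of caster1 in the frame of bin between 0 and 0.105 m))) and (((x of caster_old in the frame of tote between -0.09 and 0.09 m and y of caster_old in the frame of tote between -0.1 and 0.1 m and z of caster_old in the frame of tote between 0 and 0.105 m) and (x of caster2 in the frame of tote between -0.09 and 0.09 m and y of caster2 in the frame of tote between -0.1 and 0.1 m and z of caster2 in the frame of tote between 0 and 0.105 m)) or ((x of caster_old in the frame of bin between -0.09 and 0.09 m and y of caster_old in the frame of bin between -0.1 and 0.1 m and z of caster_old in the frame of bin between 0 and 0.105 m) and (x of caster2 in the frame of bin between -0.09 and 0.09 m and y of caster2 in the frame of bin between -0.1 and 0.1 m and z of caster2 in the frame of bin between 0 and 0.105 m))) and (((x of joiner_old in the frame of tote between -0.09 and 0.09 m and y of joiner_old in the frame of tote between -0.1 and 0.1 m and z of joiner_old in the frame of tote between 0 and 0.105 m) and (x of joiner0 in the frame of tote between -0.09 and 0.09 m and y of joiner0 in the frame of tote between -0.1 and 0.1 m and z of joiner0 in the frame of tote between 0 and 0.105 m)) or ((x of joiner_old in the frame of bin between -0.09 and 0.09 m and y of joiner_old in the frame of bin between -0.1 and 0.1 m and z of joiner_old in the frame of bin between 0 and 0.105 m) and (x of joiner0 in the frame of bin between -0.09 and 0.09 m and y of joiner0 in the frame of bin between -0.1 and 0.1 m and z of joiner0 in the frame of bin between 0 and 0.105 m))) and (((x of joiner_old in the frame of tote between -0.09 and 0.09 m and y of joiner_old in the frame of tote between -0.1 and 0.1 m and z of joiner_old in the frame of tote between 0 and 0.105 m) and (x of joiner1 in the frame of tote between -0.09 and 0.09 m and y of joiner1 in the frame of tote between -0.1 and 0.1 m and z of joiner1 in the frame of tote between 0 and 0.105 m)) or ((x of joiner_old in the frame of bin between -0.09 and 0.09 m and y of joiner_old in the frame of bin between -0.1 and 0.1 m and z of joiner_old in the frame of bin between 0 and 0.105 m) and (x of joiner1 in the frame of bin between -0.09 and 0.09 m and y of joiner1 in the frame of bin between -0.1 and 0.1 m and z of joiner1 in the frame of bin between 0 and 0.105 m))) and (((x of joiner_old in the frame of tote between -0.09 and 0.09 m and y of joiner_old in the frame of tote between -0.1 and 0.1 m and z of joiner_old in the frame of tote between 0 and 0.105 m) and (x of joiner2 in the frame of tote between -0.09 and 0.09 m and y of joiner2 in the frame of tote between -0.1 and 0.1 m and z of joiner2 in the frame of tote between 0 and 0.105 m)) or ((x of joiner_old in the frame of bin between -0.09 and 0.09 m and y of joiner_old in the frame of bin between -0.1 and 0.1 m and z of joiner_old in the frame of bin between 0 and 0.105 m) and (x of joiner2 in the frame of bin between -0.09 and 0.09 m and y of joiner2 in the frame of bin between -0.1 and 0.1 m and z of joiner2 in the frame of bin between 0 and 0.105 m))) and value of joint lid above 0.5 rad), for 0.2 s.
At the end, for the whole second after the job is handed in: Every delivered caster lies inside the container with the stock caster and every delivered post joiner inside the one with the stock joiner (origins within the walls and below the rim), all at rest; the two stock parts are still in their different containers; the lid is shut to within 0.06 rad ((((x of caster_old in the frame of tote between -0.09 and 0.09 m and y of caster_old in the frame of tote between -0.1 and 0.1 m and z of caster_old in the frame of tote between 0 and 0.105 m) and (x of caster0 in the frame of tote between -0.09 and 0.09 m and y of caster0 in the frame of tote between -0.1 and 0.1 m and z of caster0 in the frame of tote between 0 and 0.105 m)) or ((x of caster_old in the frame of bin between -0.09 and 0.09 m and y of caster_old in the frame of bin between -0.1 and 0.1 m and z of caster_old in the frame of bin between 0 and 0.105 m) and (x of caster0 in the frame of bin between -0.09 and 0.09 m and y of caster0 in the frame of bin between -0.1 and 0.1 m and z of caster0 in the frame of bin between 0 and 0.105 m))) and (((x of caster_old in the frame of tote between -0.09 and 0.09 m and y of caster_old in the frame of tote between -0.1 and 0.1 m and z of caster_old in the frame of tote between 0 and 0.105 m) and (x of caster1 in the frame of tote between -0.09 and 0.09 m and y of caster1 in the frame of tote between -0.1 and 0.1 m and z of caster1 in the frame of tote between 0 and 0.105 m)) or ((x of caster_old in the frame of bin between -0.09 and 0.09 m and y of caster_old in the frame of bin between -0.1 and 0.1 m and z of caster_old in the frame of bin between 0 and 0.105 m) and (x of caster1 in the frame of bin between -0.09 and 0.09 m and y of caster1 in the frame of bin between -0.1 and 0.1 m and z of caster1 in the frame of bin between 0 and 0.105 m))) and (((x of caster_old in the frame of tote between -0.09 and 0.09 m and y of caster_old in the frame of tote between -0.1 and 0.1 m and z of caster_old in the frame of tote between 0 and 0.105 m) and (x of caster2 in the frame of tote between -0.09 and 0.09 m and y of caster2 in the frame of tote between -0.1 and 0.1 m and z of caster2 in the frame of tote between 0 and 0.105 m)) or ((x of caster_old in the frame of bin between -0.09 and 0.09 m and y of caster_old in the frame of bin between -0.1 and 0.1 m and z of caster_old in the frame of bin between 0 and 0.105 m) and (x of caster2 in the frame of bin between -0.09 and 0.09 m and y of caster2 in the frame of bin between -0.1 and 0.1 m and z of caster2 in the frame of bin between 0 and 0.105 m))) and (((x of joiner_old in the frame of tote between -0.09 and 0.09 m and y of joiner_old in the frame of tote between -0.1 and 0.1 m and z of joiner_old in the frame of tote between 0 and 0.105 m) and (x of joiner0 in the frame of tote between -0.09 and 0.09 m and y of joiner0 in the frame of tote between -0.1 and 0.1 m and z of joiner0 in the frame of tote between 0 and 0.105 m)) or ((x of joiner_old in the frame of bin between -0.09 and 0.09 m and y of joiner_old in the frame of bin between -0.1 and 0.1 m and z of joiner_old in the frame of bin between 0 and 0.105 m) and (x of joiner0 in the frame of bin between -0.09 and 0.09 m and y of joiner0 in the frame of bin between -0.1 and 0.1 m and z of joiner0 in the frame of bin between 0 and 0.105 m))) and (((x of joiner_old in the frame of tote between -0.09 and 0.09 m and y of joiner_old in the frame of tote between -0.1 and 0.1 m and z of joiner_old in the frame of tote between 0 and 0.105 m) and (x of joiner1 in the frame of tote between -0.09 and 0.09 m and y of joiner1 in the frame of tote between -0.1 and 0.1 m and z of joiner1 in the frame of tote between 0 and 0.105 m)) or ((x of joiner_old in the frame of bin between -0.09 and 0.09 m and y of joiner_old in the frame of bin between -0.1 and 0.1 m and z of joiner_old in the frame of bin between 0 and 0.105 m) and (x of joiner1 in the frame of bin between -0.09 and 0.09 m and y of joiner1 in the frame of bin between -0.1 and 0.1 m and z of joiner1 in the frame of bin between 0 and 0.105 m))) and (((x of joiner_old in the frame of tote between -0.09 and 0.09 m and y of joiner_old in the frame of tote between -0.1 and 0.1 m and z of joiner_old in the frame of tote between 0 and 0.105 m) and (x of joiner2 in the frame of tote between -0.09 and 0.09 m and y of joiner2 in the frame of tote between -0.1 and 0.1 m and z of joiner2 in the frame of tote between 0 and 0.105 m)) or ((x of joiner_old in the frame of bin between -0.09 and 0.09 m and y of joiner_old in the frame of bin between -0.1 and 0.1 m and z of joiner_old in the frame of bin between 0 and 0.105 m) and (x of joiner2 in the frame of bin between -0.09 and 0.09 m and y of joiner2 in the frame of bin between -0.1 and 0.1 m and z of joiner2 in the frame of bin between 0 and 0.105 m))) and (((x of caster_old in the frame of tote between -0.09 and 0.09 m and y of caster_old in the frame of tote between -0.1 and 0.1 m and z of caster_old in the frame of tote between 0 and 0.105 m) and (x of joiner_old in the frame of bin between -0.09 and 0.09 m and y of joiner_old in the frame of bin between -0.1 and 0.1 m and z of joiner_old in the frame of bin between 0 and 0.105 m)) or ((x of caster_old in the frame of bin between -0.09 and 0.09 m and y of caster_old in the frame of bin between -0.1 and 0.1 m and z of caster_old in the frame of bin between 0 and 0.105 m) and (x of joiner_old in the frame of tote between -0.09 and 0.09 m and y of joiner_old in the frame of tote between -0.1 and 0.1 m and z of joiner_old in the frame of tote between 0 and 0.105 m))) and value of joint lid below 0.06 rad and linear speed of each of caster0, caster1, caster2, joiner0, joiner1, joiner2 below 0.03 m/s); the robot touches nothing.
It fails at once if the tape roll is pushed more than 50 mm from its place (distance of tape_roll from where it was at the start of the episode above 0.05 m).
It fails at once if the small carton is pushed more than 50 mm from its place (distance of small_carton from where it was at the start of the episode above 0.05 m).
Of caster0, caster1, caster2, joiner0, joiner1, joiner2 only 4 to 6 are there at a start; the rules pass over those that are not, and their reading is None.
At some moment in a run one of caster0, caster1, caster2, joiner0, joiner1, joiner2 may be knocked a few centimetres aside while the robot is not near it.
Once in a run the grip may slacken for a moment while it holds something.
It also fails if it takes over 210 s, if anything falls off the work surface, if the arm or the gripper's body presses on something with over 40 N, if the wrist force passes 120 N, or if a joint passes its speed limit or range.

## Working session

There is one attempt and no reset: what is moved stays moved. The work goes in short steps, Python scripts to look and compute and a shell command to move; the robot and the scene stay as the last step left them, time stands still between calls to the robot, and variables do not carry over. Pictures are saved under pics/ and viewed, and the job is handed in when it is done.

```bash
ls; mkdir -p pics
python3 - <<'E'
from bench import *
import cv2
print(tips_ahead, state())
for n in ("top","side","wrist"):
    c=read_camera(n); cv2.imwrite(f"pics/{n}0.png",c["color"][:,:,::-1]); print(n,c["intrinsics"],c["world_to_cam"])
E
```

```text
pics
0.008 {'t': 0.0, 'joint_pos': array([ 1.14189845e+00,  2.45841046e-01,  1.55900979e+00,  2.51382868e-05,
        1.33871660e+00, -1.74094161e-01]), 'joint_vel': array([ 0.00013666,  0.00230312,  0.00060681, -0.00018505, -0.00158701,
       -0.00162367]), 'effort': array([-6.92291997e-04, -4.29520583e+01, -3.26125216e+01, -1.93827773e-04,
        5.42198381e-03, -1.64196115e-05]), 'tcp_pos': array([0.16359097, 0.62851483, 0.23816534]), 'eef_rot': array([ 4.48544287e-04,  7.91220533e-01,  6.11530124e-01, -8.79712245e-04]), 'ft_force': array([ 0.06576497,  0.55714672, -0.2282205 ]), 'moment': array([ 0.02640522, -0.02775756,  0.01138427]), 'finger_gap': 0.9982865680509636}
top [[439.24702376   0.         320.53625162]
 [  0.         439.24702376 201.52825615]
 [  0.           0.           1.        ]] [[-0.02940248 -0.99946198  0.01453431 -0.00367744]
 [ 0.98888574 -0.02696511  0.14621172 -0.50201693]
 [-0.14574114  0.01867176  0.98914654 -1.06489088]
 [ 0.          0.          0.          1.        ]]
side [[440.79287958   0.         311.06993503]
 [  0.         440.79287958 199.18247485]
 [  0.           0.           1.        ]] [[ 0.75346383 -0.65748851 -0.00105754 -0.36803671]
 [ 0.48023225  0.54923299  0.68390066 -0.30296751]
 [-0.44907599 -0.51580227  0.72957438 -0.82729284]
 [ 0.          0.          0.          1.        ]]
wrist [[313.17939083   0.         317.001777  ]
 [  0.         313.17939083 194.96050688]
 [  0.           0.           1.        ]] [[ 0.25373103  0.96727319 -0.00176951 -0.6489199 ]
 [-0.93374664  0.24445819 -0.26145251  0.03299023]
 [-0.25246343  0.06799089  0.96521472 -0.37833941]
 [ 0.          0.          0.          1.        ]]
```

View pics/top0.png

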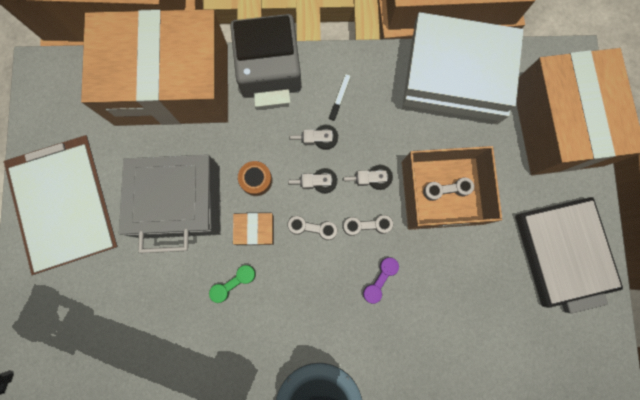

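View pics/side0.png

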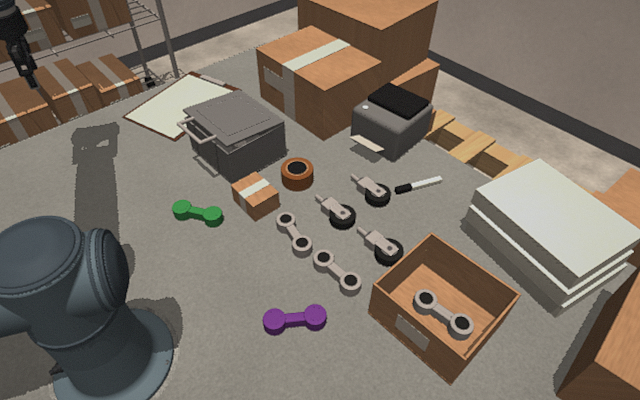

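View pics/wrist0.png

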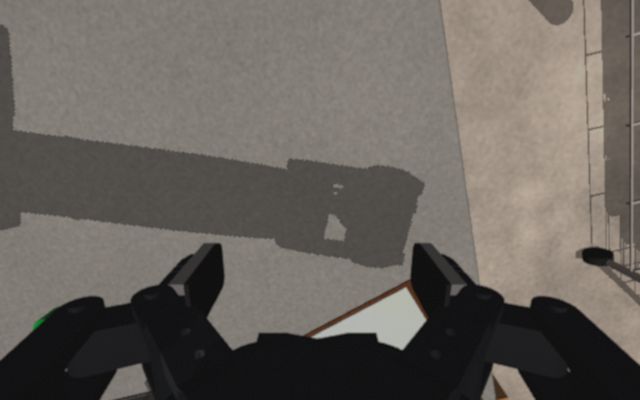

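Candidates: casters at px (318,136), (318,180) and (372,177). Joiners at (312,228) and (368,225). Rejected: green (232,284) and purple (382,280). Stock joiner is in the bin at (448,188). The tote is at (168,195) with its handle at (163,243). I'll measure these now.

```bash
cat > h.py <<'E'
import numpy as np, cv2
from bench import *
from scipy.spatial.transform import Rotation as R
def cloud(c):
    K=c["intrinsics"];z=c["range_z"];T=np.linalg.inv(c["world_to_cam"])
    v,u=np.mgrid[:400,:640]
    P=np.stack([(u-K[0,2])/K[0,0]*z,-(v-K[1,2])/K[1,1]*z,-z],-1)
    W=P@T[:3,:3].T+T[:3,3]; W[z==0]=np.nan
    return W
def parts(c,x0=.25,x1=.75,y0=-.2,y1=.4,zlo=.010,zhi=.06,show=True):
    W=cloud(c)
    m=(W[...,2]>zlo)&(W[...,2]<zhi)&(W[...,0]>x0)&(W[...,0]<x1)&(W[...,1]>y0)&(W[...,1]<y1)
    n,l,s,ce=cv2.connectedComponentsWithStats(m.astype(np.uint8))
    for i in range(1,n):
        if s[i,4]<150: continue
        q=W[l==i]; col=c["color"][l==i].mean(0).astype(int)
        mid=q[:,:2].mean(0); d=q[:,:2]-mid
        w,V=np.linalg.eigh(d.T@d); a=V[:,1]; 
        s1=d@a; s2=d@V[:,0]
        wa=np.ptp(s2[s1<np.percentile(s1,20)]); wb=np.ptp(s2[s1>np.percentile(s1,80)])
        if wb>wa: a=-a; s1=-s1
        # a points toward narrow end (stem)
        hi,lo=s1.max(),s1.min(); 
        print(ce[i].round(),s[i,4],"col",col,"len",round(hi-lo,3),"w",np.ptp(s2).round(3),"wends",wa.round(3),wb.round(3),
          "centre",(mid+a*(hi+lo)/2+V[:,0]*(s2.max()+s2.min())/2).round(4),"casterO",(mid+a*((hi-.05)+(lo+.076))/2).round(4),"ang",round(float(np.degrees(np.arctan2(a[1],a[0]))),1),"ztop",np.percentile(q[:,2],90).round(3))
def go(x,y,z,ang=None):
    """shift in tool mm to bring TCP to x,y,z; ang=world angle deg of tool x (jaw axis)"""
    s=state();Rm=R.from_quat(np.roll(s["eef_rot"],-1)).as_matrix()
    d=Rm.T@(np.array([x,y,z])-s["tcp_pos"])*1000
    out=[d.round(1)]
    if ang is not None:
        a=np.radians(ang);v=Rm.T@[np.cos(a),np.sin(a),0];yw=np.arctan2(v[1],v[0]);yw=(yw+np.pi/2)%np.pi-np.pi/2
        out+=["yaw",yw.round(3)]
    print("tcp",s["tcp_pos"].round(4),"q6",s["joint_pos"][5].round(2),"gap",s["finger_gap"].round(2),"F",s["ft_force"].round(1),"t",round(s["t"],2)," go:",*out)
    return Rm
E
python3 - <<'E'
from h import *
c=read_camera("top"); parts(c)
W=cloud(c)
for n,(u,v) in dict(lidc=(165,195),ll=(130,190),lr=(205,190),lu=(170,162),lb=(165,220),hnd=(163,249),hndl=(145,249),hndr=(182,247),tape=(240,178),bincor=(407,152),binr=(496,150),binbr=(497,224),binbl=(414,224)).items(): print(n,W[v,u].round(3), c["color"][v,u])
print(go(.5,.2,.3))
E
```

```text
[193. 119.] 488 col [81 68 53] len 0.18 w 0.024 wends 0.024 0.004 centre [0.7339 0.3101] casterO [0.7257 0.3228] ang 92.0 ztop 0.054
[319. 136.] 727 col [129 126 118] len 0.123 w 0.063 wends 0.061 0.037 centre [ 0.6763 -0.0051] casterO [0.674 0.008] ang 88.2 ztop 0.032
[255. 178.] 932 col [125  92  63] len 0.083 w 0.083 wends 0.068 0.064 centre [0.5675 0.1471] casterO [0.5561 0.1409] ang -151.6 ztop 0.049
[215. 204.] 363 col [60 60 56] len 0.186 w 0.073 wends 0.007 0.073 centre [0.5161 0.2669] casterO [0.5266 0.2441] ang -6.5 ztop 0.056
[373. 177.] 714 col [134 131 122] len 0.119 w 0.062 wends 0.058 0.036 centre [ 0.5629 -0.1398] casterO [ 0.562  -0.1268] ang 91.1 ztop 0.032
[318. 180.] 724 col [133 130 122] len 0.126 w 0.063 wends 0.056 0.035 centre [0.5584 0.0008] casterO [0.5571 0.0138] ang 90.8 ztop 0.032
[253. 229.] 1271 col [192 161 125] len 0.095 w 0.075 wends 0.075 0.073 centre [0.4379 0.1511] casterO [0.437  0.1641] ang 89.2 ztop 0.058
[368. 225.] 658 col [146 142 133] len 0.124 w 0.045 wends 0.044 0.045 centre [ 0.4407 -0.1347] casterO [ 0.4407 -0.1477] ang -87.8 ztop 0.033
[... 645 characters left out ...]
dl [0.39  0.377 0.141] [158 154 144]
hndr [0.393 0.295 0.141] [156 152 141]
tape [0.566 0.182 0.043] [162 105  60]
bincor [ 0.633 -0.251  0.001] [150 152 138]
binr [ 0.632 -0.487  0.004] [146 147 137]
binbr [ 0.436 -0.474 -0.002] [154 155 143]
binbl [ 0.435 -0.241  0.076] [68 56 44]Traceback (most recent call last):
  File "<stdin>", line 5, in <module>
  File "h.py", line 34, in go
    print("tcp",s["tcp_pos"].round(4),"q6",s["joint_pos"][5].round(2),"gap",s["finger_gap"].round(2),"F",s["ft_force"].round(1),"t",round(s["t"],2)," go:",*out)
                                                                            ^^^^^^^^^^^^^^^^^^^^^
AttributeError: 'float' object has no attribute 'round'
```

Run:
```python
from h import *
c=read_camera("top")
a=cv2.resize(c["color"][140:260,100:260,::-1],(800,600),interpolation=cv2.INTER_CUBIC);cv2.imwrite("pics/crop1.png",a)
a=cv2.resize(c["color"][115:245,270:410,::-1],(640,595),interpolation=cv2.INTER_CUBIC);cv2.imwrite("pics/crop2.png",a)
```

```text
(no output)
```

View pics/crop1.png

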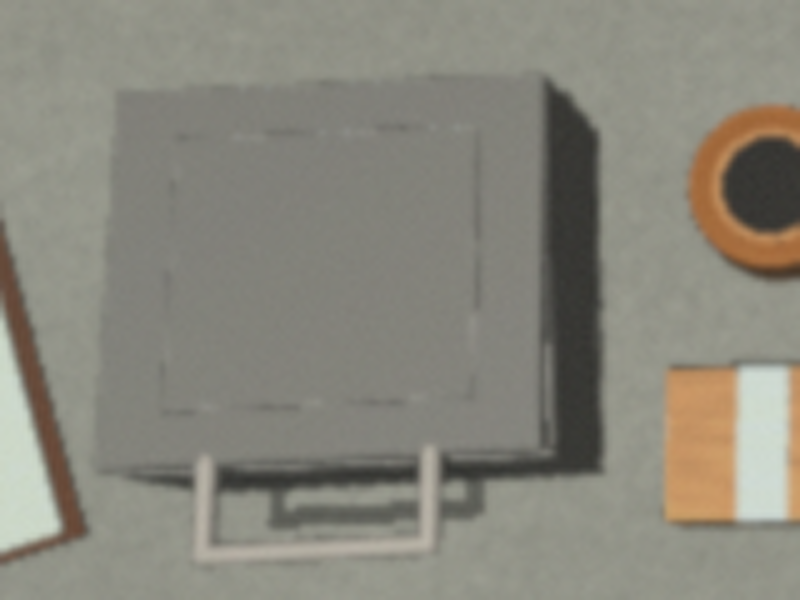

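View pics/crop2.png

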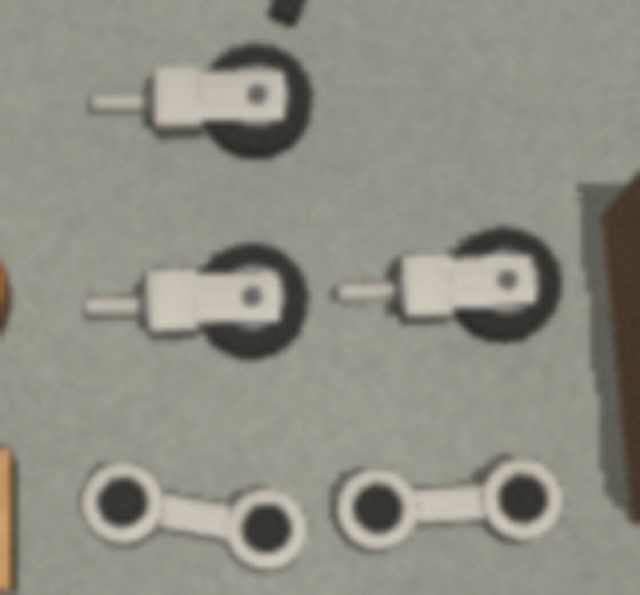

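```bash
sed -i 's/s\["finger_gap"\].round(2)/round(float(s["finger_gap"]),2)/' h.py
python3 - <<'E'
from h import *
c=read_camera("top")
W=cloud(c)
m=(W[...,2]>.105)&(W[...,2]<.16)&(W[...,1]>.2)&(W[...,1]<.47)&(W[...,0]>.35)&(W[...,0]<.66)
br=c["color"].sum(-1)
h=m&(W[...,0]<.425)
p=W[h&(br>420)];print("handle pix",len(p))
q=W[m&(W[...,0]>.44)&(W[...,0]<.6)]
A=np.c_[q[:,0],q[:,1],np.ones(len(q))];print("plane",np.linalg.lstsq(A,q[:,2],rcond=None)[0])
mm=m.copy()
n=cv2.findContours(mm.astype(np.uint8),cv2.RETR_EXTERNAL,cv2.CHAIN_APPROX_NONE)[0]
print(cv2.minAreaRect(W[m&(W[...,0]>.43)][:,:2].astype(np.float32)))
print(cv2.minAreaRect(p[:,:2].astype(np.float32)), p[p[:,0]<.4].mean(0), p.min(0),p.max(0))
# bin rim
m=(W[...,2]>.098)&(W[...,2]<.125)&(W[...,1]<-.2)&(W[...,1]>-.5)&(W[...,0]>.35)&(W[...,0]<.68)
print("bin",cv2.minAreaRect(W[m][:,:2].astype(np.float32)),m.sum())
parts(c,.42,.65,-.5,-.2,.015,.05)
print(go(.5,.2,.3))
E
```

```text
handle pix 280
plane [-0.09828168  0.0102317   0.17604654]
((0.5180246829986572, 0.3418964743614197), (0.17887622117996216, 0.20214001834392548), 0.9847366809844971)
((0.4039314091205597, 0.33944204449653625), (0.10792981088161469, 0.04072798043489456), 89.96646881103516) [0.38932234 0.34080339 0.14136794] [0.38358191 0.28548401 0.13328311] [0.42432365 0.39340931 0.14682635]
bin ((0.5221365690231323, -0.3366013169288635), (0.18044628202915192, 0.20164988934993744), 2.166337251663208) 985
[469. 176.] 545 col [73 57 42] len 0.236 w 0.13 wends 0.069 0.035 centre [ 0.5643 -0.3848] casterO [ 0.5584 -0.3974] ang -135.8 ztop 0.046
[409. 197.] 245 col [71 59 46] len 0.186 w 0.073 wends 0.005 0.073 centre [ 0.5183 -0.2639] casterO [ 0.5278 -0.2385] ang 8.1 ztop 0.047
[448. 189.] 670 col [139 131 120] len 0.126 w 0.045 wends 0.042 0.042 centre [ 0.5275 -0.3452] casterO [ 0.5252 -0.3324] ang 96.6 ztop 0.038
tcp [0.1638 0.6289 0.2389] q6 -0.17 gap 1.0 F [-0.  -0.1 -0.2] t 0.3  go: [-330.3  433.5  -60.9]
[[ 2.52059477e-01  9.67711712e-01 -2.47952762e-04]
 [ 9.67711566e-01 -2.52059578e-01 -5.42203227e-04]
 [-5.87195282e-04 -1.03279294e-04 -9.99999822e-01]]
```

Top view confirms three casters with a black wheel and stem, and two steel joiners. The tote lid is ajar by about 0.1 rad, with the handle bar at about (0.389, 0.340, 0.136). Next I go above the handle.

```bash
python3 -c "
from h import *
go(.389,.340,.22,1.5)"
```

```text
tcp [0.1638 0.6289 0.2389] q6 -0.17 gap 1.0 F [-0.  -0.1 -0.2] t 0.3  go: [-222.8  290.8   19. ] yaw 1.29
```

```bash
python3 -m inch '[[-45,58,0,0.26],[-90,116,0,0.26],[-134,174,0,0.39],[-180,232,0,0.52],[-223,291,0,0.65],[-223,291,0,0.78],[-223,291,0,0.91],[-223,291,5,1.03],[-223,291,12,1.16],[-223,291,19,1.29]]' 0.35 30; python3 -m inch '[[0,0,0,0],[0,0,0,0],[0,0,0,0]]' 0.35
python3 - <<'E'
from h import *
go(.389,.340,.125,1.5)
c=read_camera("wrist");cv2.imwrite("pics/w1.png",c["color"][:,:,::-1])
c=read_camera("side");cv2.imwrite("pics/s1.png",c["color"][:,:,::-1])
E
```

```text
t: 1.13
tcp_pos: [0.3925, 0.3361, 0.2204]
eef_rot: [0.0, 1.0, 0.027, 0.001]
ft_force: [-0.1, -0.3, 0.3]
finger_gap: 0.35
t: 1.38
tcp_pos: [0.389, 0.3405, 0.2207]
eef_rot: [-0.0, 0.999, 0.035, 0.0]
ft_force: [0.7, -0.8, -0.0]
finger_gap: 0.349
tcp [0.389  0.3405 0.2207] q6 0.43 gap 0.35 F [ 0.7 -0.8 -0. ] t 1.38  go: [-0.   0.6 95.7] yaw 0.044
```

View pics/w1.png

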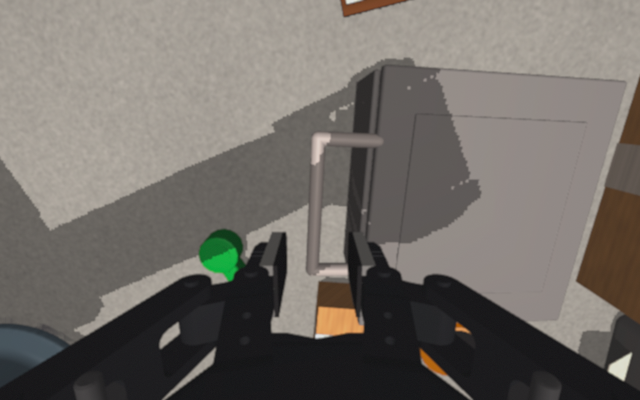

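View pics/s1.png

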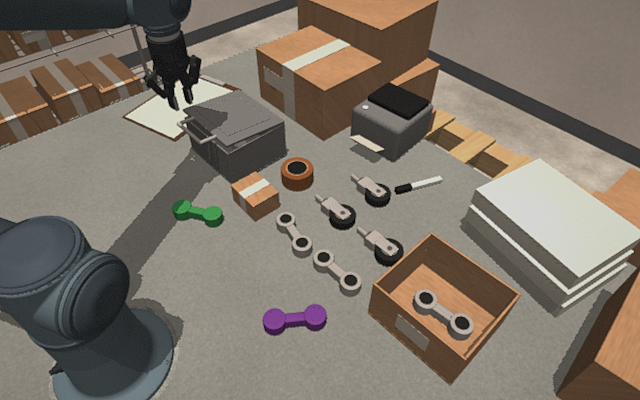

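Wrist picture shows the handle bar (col ~318, rows 135–270) centred between the fingers. Descending.

```bash
python3 -m inch '[[0,0,25,0.04],[0,0,50,0.04],[0,0,75,0.04],[0,0,88,0.04],[0,0,96,0.04],[0,0,96,0.04]]' ; python3 -m inch '[[0,0,0,0],[0,0,0,0],[0,0,0,0],[0,0,0,0]]' 0 25
python3 - <<'E'
from h import *
Rm=go(.389,.340,.125,1.5); print(Rm.round(3))
c=read_camera("wrist");cv2.imwrite("pics/w2.png",c["color"][:,:,::-1])
s=state();p=s["tcp_pos"]; h0=p+Rm[:,2]*-.011; print("bar",h0)
H=np.array([.608,.114]); r=np.hypot(*(h0[[0,2]]-H)); th0=np.arctan2(h0[2]-H[1],H[0]-h0[0]);print(r,th0)
for th in np.arange(.2,1.72,.1):
    b=np.array([H[0]-.22*np.cos(th), h0[1]+ (.22*(np.cos(th0)-np.cos(th)))*np.tan(np.radians(1.5)), H[1]+.22*np.sin(th)])
    print(round(th,2),(Rm.T@(b-h0)*1000).round(0))
E
```

```text
t: 1.98
tcp_pos: [0.388, 0.3399, 0.1228]
eef_rot: [0.001, 1.0, 0.014, -0.001]
ft_force: [-0.3, -0.3, -0.5]
finger_gap: 0.351
t: 2.32
tcp_pos: [0.3875, 0.3405, 0.1249]
eef_rot: [-0.0, 1.0, 0.013, -0.002]
ft_force: [-8.2, 1.3, 0.5]
finger_gap: 0.109
tcp [0.3875 0.3405 0.1249] q6 0.47 gap 0.11 F [-8.2  1.3  0.5] t 2.32  go: [ 1.5  0.5 -0.1] yaw 0.0
[[ 1.     0.026 -0.004]
 [ 0.026 -1.     0.001]
 [-0.004 -0.001 -1.   ]]
bar [0.38749468 0.3404667  0.13586914]
0.22158712850344697 0.09885411828938272
0.2 [  5.   0. -22.]
0.3 [ 10.   0. -43.]
0.4 [ 18.  -0. -64.]
0.5 [ 27.  -0. -84.]
0.6 [  39.   -0. -103.]
0.7 [  52.   -0. -120.]
0.8 [  67.   -0. -136.]
0.9 [  83.   -0. -151.]
1.0 [ 101.   -0. -164.]
1.1 [ 120.   -0. -175.]
1.2 [ 140.   -0. -184.]
1.3 [ 161.   -0. -191.]
1.4 [ 182.   -0. -196.]
1.5 [ 204.   -0. -198.]
1.6 [ 226.   -0. -199.]
1.7 [ 248.   -0. -197.]
```

View pics/w2.png

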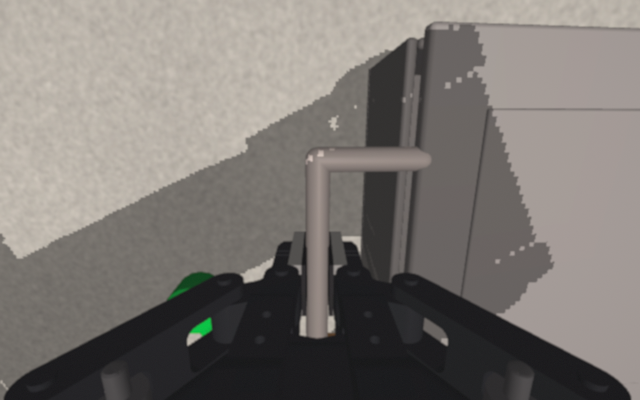

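Bar pinched (gap 0.11). Swinging the lid along the arc.

```bash
python3 -m inch '[[2,0,-11,0],[5,0,-22,0],[8,0,-32,0],[11,0,-43,0],[15,0,-54,0],[19,0,-64,0],[23,0,-74,0],[28,0,-84,0],[33,0,-94,0],[39,0,-103,0]]'
```

```text
t: 3.2
tcp_pos: [0.4263, 0.3413, 0.2285]
eef_rot: [-0.0, 1.0, 0.014, -0.002]
ft_force: [-8.1, -0.1, 0.8]
finger_gap: 0.106
```

```bash
python3 -m inch '[[7,0,-9,0],[13,0,-17,0],[20,0,-25,0],[28,0,-33,0],[36,0,-41,0],[44,0,-48,0],[53,0,-55,0],[62,0,-61,0],[71,0,-67,0],[81,0,-72,0]]';python3 -m inch '[[10,0,-5,0],[20,0,-9,0],[31,0,-13,0],[41,0,-16,0],[52,0,-19,0],[63,0,-21,0],[74,0,-22,0],[84,0,-23,0],[95,0,-24,0],[107,0,-24,0]]'
python3 - <<'E'
from h import *
go(.6,.35,.4)
c=read_camera("side");cv2.imwrite("pics/s3.png",c["color"][:,:,::-1])
E
```

```text
t: 4.03
tcp_pos: [0.5089, 0.3431, 0.3013]
eef_rot: [0.0, 1.0, 0.013, -0.0]
ft_force: [-5.3, -1.3, 1.7]
finger_gap: 0.106
t: 4.87
tcp_pos: [0.6166, 0.3454, 0.3254]
eef_rot: [0.0, 1.0, 0.013, 0.001]
ft_force: [-3.2, -2.6, 0.1]
finger_gap: 0.104
tcp [0.6166 0.3454 0.3254] q6 0.32 gap 0.1 F [-3.2 -2.6  0.1] t 4.87  go: [-16.4  -5.  -74.6]
```

View pics/s3.png

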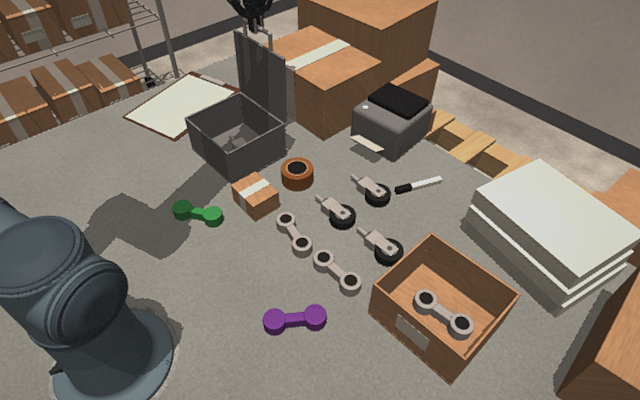

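Lid is upright and a steel part is visible in the tote. Release, rise, and back away.

```bash
python3 -m inch '[[0,0,0,0],[0,0,0,0],[0,0,-3,0],[0,0,-25,0],[0,0,-50,0],[-30,0,-50,0],[-70,0,-50,0],[-110,0,-50,0],[-150,0,-50,0],[-150,0,-50,0]]' 0.4;  python3 -m inch '[[0,-40,0,0],[0,-80,0,0],[0,40,0,0],[0,80,0,0],[0,120,0,0],[0,160,0,0],[0,200,0,0],[0,240,0,0],[0,260,0,0],[0,260,0,0]]' 1
python3 - <<'E'
from h import *
c=read_camera("top");cv2.imwrite("pics/t4.png",c["color"][:,:,::-1])
parts(c)
W=cloud(c)
print("tote");parts(c,.43,.6,.26,.43,.012,.06)
m=(W[...,2]>.12)&(W[...,1]>.22)&(W[...,1]<.47)&(W[...,0]>.5)&(W[...,0]<.7);print("lid top",W[m].min(0),W[m].max(0),W[m].mean(0))
m=(W[...,2]>.098)&(W[...,2]<.12)&(W[...,1]>.2)&(W[...,1]<.47)&(W[...,0]>.4)&(W[...,0]<.68)
print("tote rim",cv2.minAreaRect(W[m][:,:2].astype(np.float32)),m.sum())
go(.5571,.0138,.1,0.8)
E
```

```text
t: 5.75
tcp_pos: [0.4597, 0.3422, 0.373]
eef_rot: [0.0, 1.0, 0.015, -0.001]
ft_force: [1.3, 0.2, -0.6]
finger_gap: 0.397
t: 6.58
tcp_pos: [0.4722, 0.0871, 0.3739]
eef_rot: [0.0, 1.0, 0.014, 0.001]
ft_force: [2.1, 0.0, 0.7]
finger_gap: 1.0
[194. 118.] 406 col [87 74 60] len 0.173 w 0.024 wends 0.024 0.003 centre [0.7333 0.306 ] casterO [0.7257 0.3188] ang 92.0 ztop 0.057
[319. 136.] 715 col [140 137 129] len 0.117 w 0.064 wends 0.058 0.037 centre [ 0.6759 -0.0078] casterO [0.6739 0.0053] ang 88.3 ztop 0.032
[373. 177.] 716 col [147 143 134] len 0.12 w 0.062 wends 0.059 0.036 centre [ 0.5632 -0.1399] casterO [ 0.562 -0.127] ang 91.0 ztop 0.032
[318. 180.] 719 col [144 141 133] len 0.123 w 0.063 wends 0.059 0.035 centre [ 5.583e-01 -3.000e-04] casterO [0.557  0.0127] ang 91.2 ztop 0.032
[217. 208.] 168 col [58 60 59] len 0.098 w 0.003 wends 0.002 0.003 centre [0.4944 0.2409] casterO [0.5074 0.2415] ang 1.2 ztop 0.057
[170. 198.] 168 col [179 174 164] len 0.054 w 0.034 wends 0.034 0.012 centre [0.5249 0.365 ] casterO [0.5254 0.3781] ang 80.8 ztop 0.037
[241. 220.] 224 col [130 105  80] l
[... 305 characters left out ...]
43 0.044 centre [0.4381 0.0052] casterO [ 0.435  -0.0075] ang -101.9 ztop 0.033
[380. 280.] 667 col [149  91 172] len 0.125 w 0.046 wends 0.042 0.045 centre [ 0.304  -0.1605] casterO [ 0.3152 -0.1671] ang -33.4 ztop 0.033
tote
[170. 198.] 167 col [179 174 164] len 0.054 w 0.034 wends 0.034 0.012 centre [0.5249 0.365 ] casterO [0.5255 0.378 ] ang 80.7 ztop 0.037
lid top [0.60491705 0.25111536 0.1200798 ] [0.62534949 0.4433171  0.34021067] [0.61276721 0.3559793  0.24386898]
tote rim ((0.5180020332336426, 0.3410869240760803), (0.1819707155227661, 0.20114195346832275), 1.4888479709625244) 733
tcp [0.4729 0.0808 0.3738] q6 -0.08 gap 1.0 F [ 2.9 -2.5 -0.2] t 6.63  go: [ 82.6  67.2 274.2] yaw 0.005
```

View pics/t4.png

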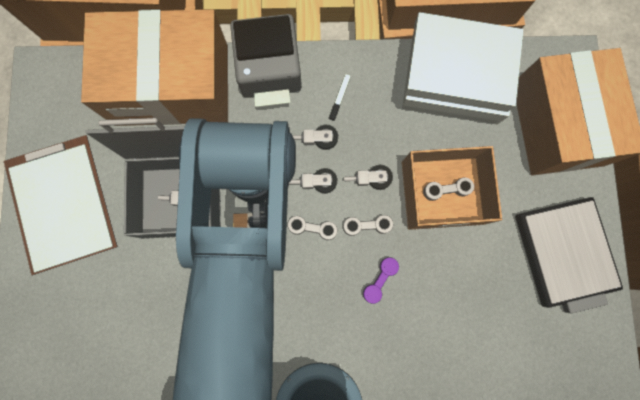

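Top view: caster_old sits in the tote, with its stem at px (170,198) pointing +y. So casters go to the tote and joiners to the bin. I'll refine the neck centres by casting their pixels onto z=0.03.

```bash
cat >> h.py <<'E'
def ray(c,u,v,z=.03):
    K=c["intrinsics"];T=np.linalg.inv(c["world_to_cam"])
    d=T[:3,:3]@[(u-K[0,2])/K[0,0],-(v-K[1,2])/K[1,1],-1]; o=T[:3,3]
    return o+d*(z-o[2])/d[2]
E
python3 - <<'E'
from h import *
c=read_camera("top")
for u,v in ((363.4,177.3),(307.8,180.5),(309.2,136.2)): print(ray(c,u,v).round(4))
go(.5571,.0138,.12,1)
E
```

```text
[ 0.5622 -0.1291  0.03  ]
[0.5576 0.0127 0.03  ]
[0.6738 0.0062 0.03  ]
tcp [0.4729 0.084  0.3737] q6 -0.08 gap 1.0 F [0.1 0.3 0. ] t 6.68  go: [ 82.6  71.4 254. ] yaw 0.001
```

```bash
python3 -m inch '[[20,18,30,0],[42,36,65,0],[63,54,100,0],[83,70,135,0],[83,70,175,0],[83,70,210,0],[83,70,235,0],[83,70,254,0],[83,70,254,0],[83,70,254,0]]' 0.75
python3 - <<'E'
from h import *
c=read_camera("wrist");cv2.imwrite("pics/w5.png",c["color"][:,:,::-1])
go(.5575,.0138,.01,1)
E
```

```text
t: 7.52
tcp_pos: [0.5571, 0.0216, 0.1189]
eef_rot: [-0.0, 1.0, 0.013, -0.001]
ft_force: [0.4, 0.0, 0.5]
finger_gap: 0.754
tcp [0.5583 0.0213 0.1205] q6 -0.19 gap 0.75 F [ 0.5 -0.6  1.3] t 7.57  go: [ -1.2   7.4 110.5] yaw 0.009
```

View pics/w5.png

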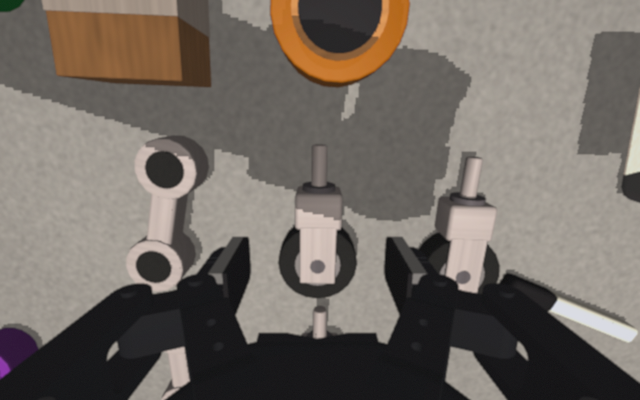

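Run:
```python
from h import *
c=read_camera("wrist"); print(ray(c,319,202).round(4),ray(c,319,185).round(4),ray(c,319,222).round(4),"A",ray(c,467,213))
go(.5575,.0138,.01,1)
```

```text
[0.5602 0.0209 0.03  ] [0.5598 0.0339 0.03  ] [0.5606 0.005  0.03  ] A [0.67231588 0.01498549 0.03      ]
tcp [0.559  0.021  0.1214] q6 -0.19 gap 0.75 F [ 1.3 -0.7  1. ] t 7.62  go: [ -2.    7.1 111.4] yaw 0.009
```

Run:
```python
from h import *
c=read_camera("wrist"); T=np.linalg.inv(c["world_to_cam"]);print("cam",T[:3,3])
print("hub wrist",ray(c,317,267,.03)); t=read_camera("top"); print("hub top",ray(t,325.1,179.9,.03))
W=cloud(c); Wt=cloud(t)
for r in range(140,300,8): print(r,W[r,319].round(4))
print([Wt[180,u].round(3) for u in range(288,340,4)])
cv2.imwrite("pics/w6.png",cv2.resize(c["color"][130:300,220:420,::-1],(700,595),interpolation=cv2.INTER_CUBIC))
```

```text
cam [0.55736235 0.08747118 0.25575431]
hub wrist [ 0.56081673 -0.03370551  0.03      ]
hub top [ 0.55799551 -0.03127152  0.03      ]
140 [5.601e-01 6.370e-02 1.000e-04]
148 [0.56   0.0594 0.0185]
156 [0.5602 0.0534 0.0186]
164 [0.5603 0.0475 0.0198]
172 [0.5605 0.0413 0.0199]
180 [0.5607 0.0353 0.0208]
188 [0.5607 0.0302 0.0259]
196 [0.5609 0.0248 0.0292]
204 [0.561  0.0189 0.0302]
212 [0.5612 0.0124 0.0297]
220 [0.5614 0.0061 0.0301]
228 [ 0.5615 -0.0009  0.0288]
236 [ 0.5617 -0.0073  0.0294]
244 [ 0.5619 -0.0137  0.0302]
252 [ 0.5621 -0.0208  0.0296]
260 [ 0.5622 -0.0276  0.03  ]
268 [ 0.5624 -0.0345  0.0301]
276 [ 0.5626 -0.0419  0.0296]
284 [ 0.5629 -0.0506  0.0272]
292 [ 0.5631 -0.0583  0.0268]
[array([0.473, 0.039, 0.465]), array([0.473, 0.033, 0.466]), array([0.474, 0.027, 0.462]), array([0.474, 0.021, 0.459]), array([0.475, 0.015, 0.454]), array([0.476, 0.009, 0.449]), array([0.477, 0.002, 0.443]), array([ 0.478, -0.004,  0.436]), array([ 0.475, -0.01 ,  0.449]), array([ 0.475, -0.017,  0.449]), array([ 0.558, -0.039,  0.03 ]), array([ 0.558, -0.049,  0.028]), array([ 0.558, -0.059,  0.027])]
```

View pics/w6.png

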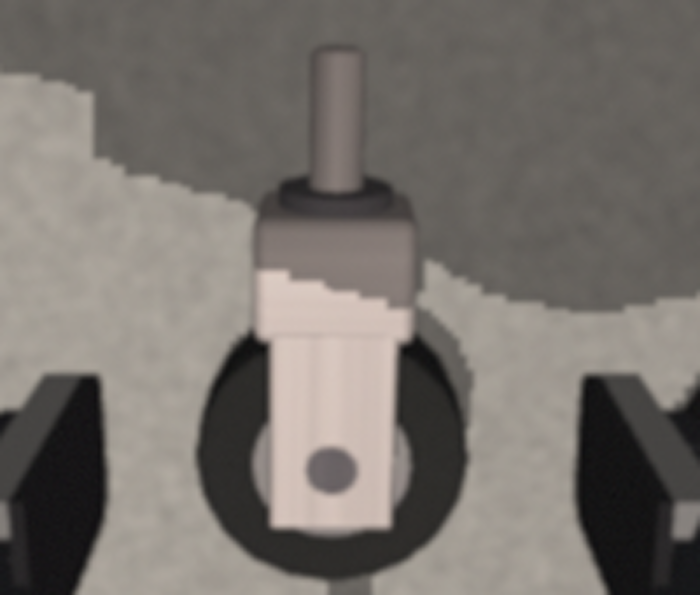

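Views agree: neck at about (0.558, 0.0135), given a top face of rows 193–227 in the wrist view. Descend and grip.

```bash
python3 -m inch '[[-1,6,30,0],[-1,6,60,0],[-1,6,85,0],[-1,6,100,0],[-1,6,110,0],[-1,6,110,0]]'; python3 -m inch '[[0,0,0,0],[0,0,0,0],[0,0,0,0],[0,0,0,0],[0,0,0,0]]' 0 60; python3 -m inch '[[0,0,-40,0],[0,0,-80,0],[0,0,-120,0],[0,0,-160,0],[0,0,-190,0],[0,0,-190,0]]'
python3 - <<'E'
from h import *
c=read_camera("wrist");cv2.imwrite("pics/w7.png",c["color"][:,:,::-1])
go(.518,.342,.2,90)
E
```

```text
t: 8.22
tcp_pos: [0.5561, 0.0149, 0.0083]
eef_rot: [-0.0, 1.0, 0.013, -0.001]
ft_force: [0.2, 0.6, 0.2]
finger_gap: 0.753
t: 8.63
tcp_pos: [0.5585, 0.0146, 0.0115]
eef_rot: [0.0, 1.0, 0.013, 0.002]
ft_force: [-0.6, 1.0, 7.1]
finger_gap: 0.406
t: 9.13
tcp_pos: [0.5609, 0.0142, 0.208]
eef_rot: [0.001, 1.0, 0.013, 0.007]
ft_force: [0.6, -1.2, -1.5]
finger_gap: 0.408
tcp [0.5591 0.0145 0.2041] q6 -0.2 gap 0.41 F [-0.3  0.7 -1.6] t 9.18  go: [ -32.5 -328.5    3.2] yaw -1.545
```

View pics/w7.png

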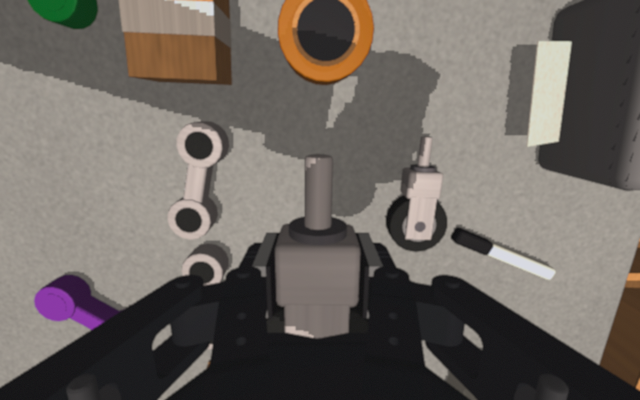

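Caster held (gap 0.41). Next, a look at the tote interior from the top.

Run:
```python
from h import *
c=read_camera("top");parts(c,.435,.6,.25,.435,.014,.05)
cv2.imwrite("pics/t8.png",cv2.resize(c["color"][110:250,90:280,::-1],(760,560),interpolation=cv2.INTER_CUBIC))
```

```text
[188. 198.] 767 col [137 134 126] len 0.125 w 0.063 wends 0.055 0.034 centre [0.5219 0.33  ] casterO [0.5216 0.3431] ang 85.4 ztop 0.037
```

View pics/t8.png

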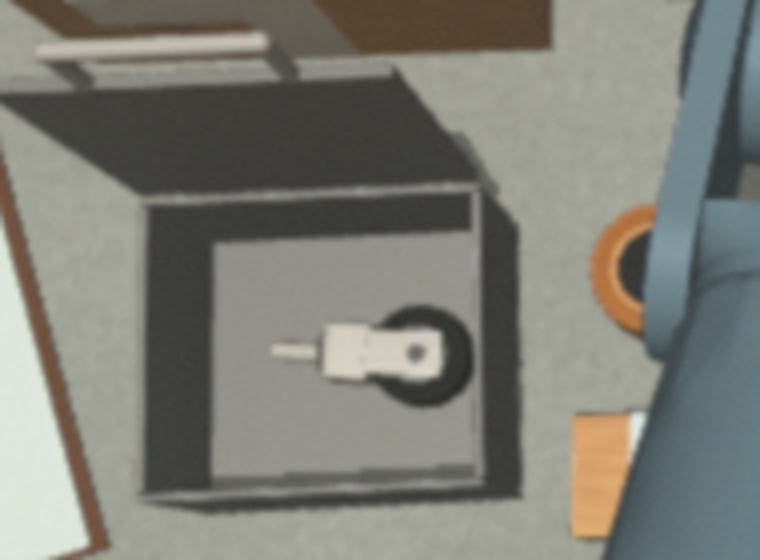

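caster_old: origin (0.5215, 0.343), stem +y, lying flat. I'll put this caster turned about 180° on the near side, at (0.470, 0.342), so the wheels stagger. Moving over.

```bash
python3 -m inch '[[-22,-20,0,-0.12],[-44,-55,0,-0.24],[-66,-90,0,-0.36],[-89,-125,0,-0.48],[-89,-160,0,-0.60],[-89,-195,0,-0.72],[-89,-230,0,-0.84],[-89,-265,0,-0.96],[-89,-300,0,-1.08],[-89,-326,0,-1.20]]'; python3 -m inch '[[0,0,0,-0.12],[0,0,0,-0.24],[0,0,0,-0.36],[0,0,0,-0.48],[0,0,0,-0.60],[0,0,0,-0.72],[0,0,0,-0.84],[0,0,0,-0.96],[0,0,0,-1.08],[0,0,0,-1.20]]';python3 -m inch '[[0,0,0,-0.12],[0,0,0,-0.24],[0,0,0,-0.36],[0,0,0,-0.48],[0,0,0,-0.60],[0,0,0,-0.70],[0,0,0,-0.70],[0,0,0,-0.7]]'
python3 - <<'E'
from h import *
print(go(.470,.341,.08).round(3))
c=read_camera("wrist");cv2.imwrite("pics/w9.png",c["color"][:,:,::-1])
E
```

```text
t: 10.07
tcp_pos: [0.4572, 0.3402, 0.1963]
eef_rot: [-0.001, 0.816, 0.578, -0.002]
ft_force: [1.9, -0.2, -2.1]
finger_gap: 0.41
t: 10.9
tcp_pos: [0.4577, 0.3376, 0.1961]
eef_rot: [-0.002, 0.347, 0.938, -0.002]
ft_force: [-0.8, 0.0, -1.9]
finger_gap: 0.412
t: 11.57
tcp_pos: [0.4581, 0.3378, 0.197]
eef_rot: [-0.002, 0.009, 1.0, -0.001]
ft_force: [-0.5, 1.1, -2.2]
finger_gap: 0.411
tcp [0.4581 0.3378 0.197 ] q6 -2.69 gap 0.41 F [-0.5  1.1 -2.2] t 11.57  go: [-12.2   3.6 117. ]
[[-1.     0.018 -0.004]
 [ 0.018  1.    -0.002]
 [ 0.004 -0.002 -1.   ]]
```

View pics/w9.png

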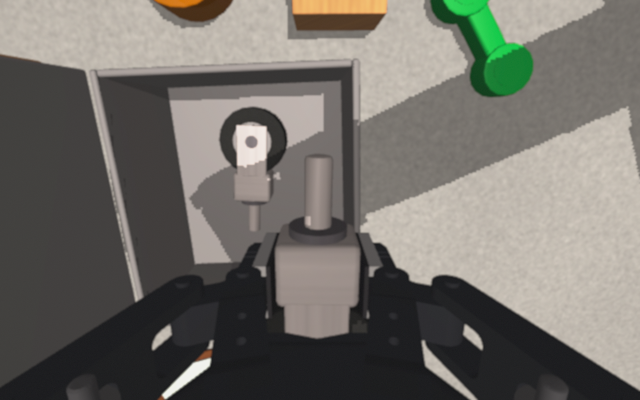

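```bash
python3 -m inch '[[-5,2,25,0],[-10,3,50,0],[-14,3,80,0],[-14,3,105,0],[-14,3,127,0],[-14,3,127,0],[-14,3,127,0]]'; python3 -m inch '[[0,0,0,0],[0,0,0,0],[0,0,0,0],[0,0,-10,0],[0,0,-50,0],[0,0,-90,0],[0,0,-130,0],[0,0,-130,0]]' 0.6
python3 - <<'E'
from h import *
go(.470,.341,.08)
c=read_camera("wrist");cv2.imwrite("pics/w10.png",c["color"][:,:,::-1])
E
```

```text
t: 12.2
tcp_pos: [0.4746, 0.3415, 0.0726]
eef_rot: [0.001, 0.009, 1.0, 0.0]
ft_force: [3.6, 1.5, 0.1]
finger_gap: 0.413
t: 12.87
tcp_pos: [0.4772, 0.3433, 0.2124]
eef_rot: [0.007, 0.008, 1.0, 0.003]
ft_force: [0.9, -0.9, 1.4]
finger_gap: 0.602
tcp [0.4772 0.3433 0.2124] q6 -2.69 gap 0.6 F [ 0.9 -0.9  1.4] t 12.87  go: [  9.1  -3.3 132.3]
```

View pics/w10.png

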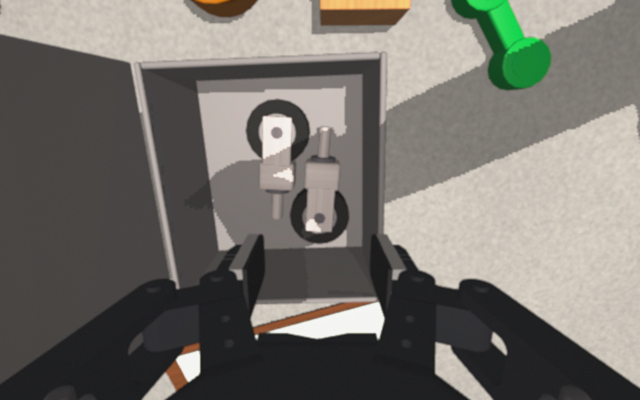

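Caster 1 lies flat beside the stock one (wrist px (320,190)). Return, then take a fresh look.

```bash
python3 -m inch '[[0,-30,0,0.12],[0,-70,0,0.24],[0,-110,0,0.36],[0,-150,0,0.48],[-20,-190,0,0.60],[-50,-230,0,0.72],[-80,-270,0,0.84],[-110,-300,0,0.96],[-140,-320,0,1.08],[-160,-330,0,1.20]]' 0.75;python3 -m inch '[[0,0,0,0.12],[0,0,0,0.24],[0,0,0,0.36],[0,0,0,0.48],[0,0,0,0.60],[0,0,0,0.72],[0,0,0,0.84],[0,0,0,0.96],[0,0,0,1.08],[0,0,0,1.20]]';python3 -m inch '[[0,0,0,0.12],[0,0,0,0.24],[0,0,0,0.36],[0,0,0,0.48],[0,0,0,0.60],[0,0,0,0.72],[0,0,0,0.72]]'
python3 - <<'E'
from h import *
go(.674,.0065,.12,-2)
c=read_camera("wrist");cv2.imwrite("pics/w11.png",c["color"][:,:,::-1])
c=read_camera("side");parts(c)
E
```

```text
t: 13.75
tcp_pos: [0.6283, 0.0062, 0.2009]
eef_rot: [-0.001, 0.575, 0.818, -0.001]
ft_force: [0.0, 1.8, 0.3]
finger_gap: 0.753
t: 14.58
tcp_pos: [0.627, 0.009, 0.2007]
eef_rot: [-0.001, 0.936, 0.352, -0.001]
ft_force: [-0.1, -0.7, 0.1]
finger_gap: 0.746
t: 15.17
tcp_pos: [0.6271, 0.009, 0.2008]
eef_rot: [-0.0, 1.0, 0.002, -0.002]
ft_force: [0.4, -0.0, -0.0]
finger_gap: 0.75
tcp [0.6271 0.009  0.2008] q6 -0.17 gap 0.75 F [ 0.4 -0.  -0. ] t 15.17  go: [47.1  2.7 80.6] yaw 0.038
[308. 121.] 598 col [91 72 55] len 0.171 w 0.027 wends 0.027 0.008 centre [0.7317 0.2996] casterO [0.7257 0.3123] ang 93.2 ztop 0.055
[258. 126.] 209 col [62 59 56] len 0.096 w 0.007 wends 0.005 0.005 centre [0.6015 0.3512] casterO [0.6014 0.3642] ang 91.2 ztop 0.057
[229. 142.] 317 col [156 145 137] len 0.094 w 0.084 wends 0.047 0.043 centre [0.5005 0.3608] casterO [0.4936 0.3718] ang 120.4 ztop 0.036
[250. 179.] 2641 col [95 80 66] len 0.292 w 0.225 wends 0.081 0.225 centre [0.4859 0.2254] casterO [0.4641 0.2189] ang -108.4 ztop 0.056
[297. 173.] 872 col [99 66 43] len 0.085 w 0.083 wends 0.044 0.077 centre [0
[... 194 characters left out ...]

[198. 212.] 747 col [42 89 49] len 0.123 w 0.048 wends 0.043 0.046 centre [0.3053 0.2021] casterO [0.3089 0.1889] ang -56.9 ztop 0.031
[294. 234.] 769 col [129 120 113] len 0.127 w 0.045 wends 0.041 0.045 centre [0.4372 0.0023] casterO [ 0.4326 -0.01  ] ang -101.9 ztop 0.031
[382. 246.] 846 col [117 110 103] len 0.119 w 0.063 wends 0.057 0.039 centre [ 0.5647 -0.1407] casterO [ 0.5597 -0.1276] ang 88.9 ztop 0.031
[337. 272.] 953 col [129 121 113] len 0.126 w 0.046 wends 0.043 0.045 centre [ 0.4399 -0.137 ] casterO [ 0.4372 -0.1501] ang -88.4 ztop 0.031
[293. 318.] 1034 col [118  62 133] len 0.124 w 0.046 wends 0.043 0.044 centre [ 0.303 -0.164] casterO [ 0.313  -0.1727] ang -31.5 ztop 0.031
```

View pics/w11.png

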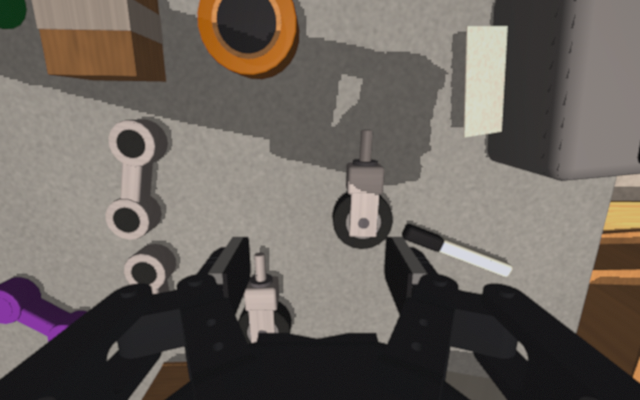

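```bash
python3 -m inch '[[16,1,20,0.04],[32,2,50,0.04],[47,2,80,0.04],[47,2,115,0.04],[47,2,145,0.04],[47,2,170,0.04],[47,2,183,0.04],[47,2,190,0.04],[47,2,190,0.04]]'; python3 -m inch '[[0,0,0,0],[0,0,0,0],[0,0,0,0],[0,0,0,0],[0,0,0,0]]' 0 60; python3 -m inch '[[0,0,-40,0],[0,0,-80,0],[0,0,-120,0],[0,0,-160,0],[0,0,-200,0],[0,0,-200,0]]'
python3 - <<'E'
from h import *
c=read_camera("wrist");cv2.imwrite("pics/w12.png",c["color"][:,:,::-1])
t=read_camera("top");parts(t,.435,.6,.25,.435,.014,.05)
go(.518,.342,.2,0)
E
```

```text
t: 16.02
tcp_pos: [0.6743, 0.0071, 0.0109]
eef_rot: [-0.0, 1.0, -0.017, -0.001]
ft_force: [0.1, 0.2, -0.4]
finger_gap: 0.751
t: 16.43
tcp_pos: [0.677, 0.0067, 0.0149]
eef_rot: [0.0, 1.0, -0.017, 0.002]
ft_force: [-0.0, 0.6, 7.2]
finger_gap: 0.407
t: 16.93
tcp_pos: [0.6798, 0.0064, 0.224]
eef_rot: [0.001, 1.0, -0.017, 0.009]
ft_force: [1.0, -1.1, -0.1]
finger_gap: 0.403
[188. 198.] 770 col [138 135 127] len 0.126 w 0.063 wends 0.054 0.033 centre [0.5222 0.3304] casterO [0.5216 0.3435] ang 85.5 ztop 0.037
[166. 216.] 801 col [141 138 129] len 0.124 w 0.063 wends 0.035 0.058 centre [0.4766 0.3579] casterO [0.4752 0.3449] ang -94.3 ztop 0.037
tcp [0.6762 0.0069 0.2152] q6 -0.12 gap 0.41 F [ 0.3 -0.4 -1.9] t 17.03  go: [-169.6 -329.6   14.2] yaw -0.034
```

View pics/w12.png

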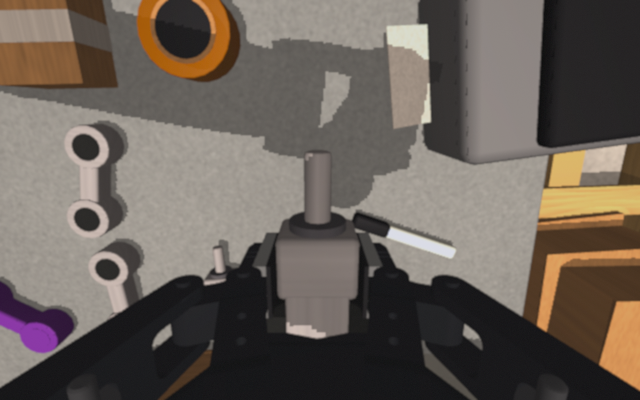

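```bash
python3 -m inch '[[-40,0,0,0],[-80,-20,0,0],[-120,-50,0,0],[-150,-85,0,0],[-166,-125,0,0],[-166,-165,0,0],[-166,-205,0,0],[-166,-245,0,0],[-166,-285,0,0],[-166,-318,0,0]]'; python3 -m inch '[[0,-14,0,0.0],[0,-14,0,0],[0,-14,0,0]]'
python3 - <<'E'
from h import *
go(.522,.344,.065,-4)
c=read_camera("wrist");cv2.imwrite("pics/w13.png",c["color"][:,:,::-1])
E
```

```text
t: 17.87
tcp_pos: [0.5181, 0.332, 0.2094]
eef_rot: [0.001, 1.0, -0.017, -0.002]
ft_force: [0.6, 0.2, -2.1]
finger_gap: 0.413
t: 18.12
tcp_pos: [0.5192, 0.3443, 0.2097]
eef_rot: [0.001, 1.0, -0.016, -0.002]
ft_force: [-0.1, -0.9, -1.9]
finger_gap: 0.408
tcp [0.5192 0.3443 0.2097] q6 0.44 gap 0.41 F [-0.1 -0.9 -1.9] t 18.12  go: [  3.3  -0.2 144.7] yaw 0.037
```

View pics/w13.png

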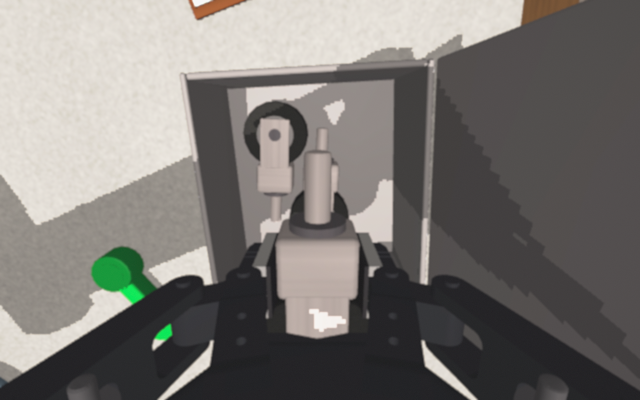

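```bash
python3 -m inch '[[3,0,25,0.04],[3,0,50,0.04],[3,0,80,0.04],[3,0,110,0.04],[3,0,130,0.04],[3,0,145,0.04],[3,0,145,0.04]]'; python3 -m inch '[[0,0,0,0],[0,0,0,0],[0,0,0,0],[0,0,-10,0],[0,0,-50,0],[0,0,-90,0],[0,0,-130,0],[0,0,-150,0]]' 0.55
python3 - <<'E'
from h import *
go(.562,-.1275,.2,1)
c=read_camera("wrist");cv2.imwrite("pics/w14.png",c["color"][:,:,::-1])
E
```

```text
t: 18.75
tcp_pos: [0.5207, 0.3411, 0.0625]
eef_rot: [0.002, 0.999, -0.038, -0.004]
ft_force: [-0.7, -0.8, -2.2]
finger_gap: 0.407
t: 19.42
tcp_pos: [0.5259, 0.3455, 0.2258]
eef_rot: [-0.002, 0.999, -0.037, 0.005]
ft_force: [0.5, 0.8, 1.1]
finger_gap: 0.549
tcp [0.5259 0.3455 0.2258] q6 0.48 gap 0.55 F [0.5 0.8 1.1] t 19.42  go: [ 70.5 469.2  24.1] yaw -0.091
```

View pics/w14.png

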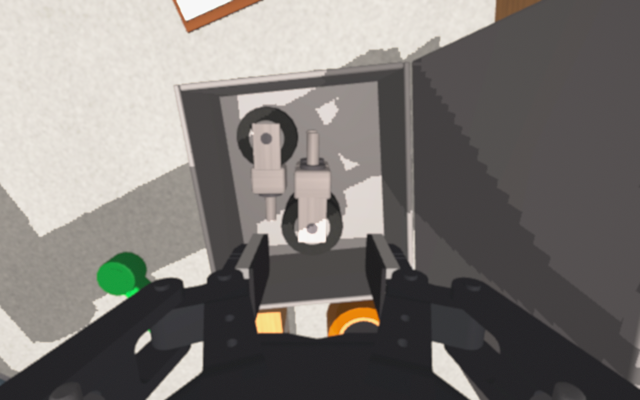

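Second caster is stacked flat on the stock one. Next caster C.

```bash
python3 -m inch '[[0,40,0,-0.03],[0,80,0,-0.09],[0,120,0,-0.09],[10,160,0,-0.09],[20,200,0,-0.09],[35,240,0,-0.09],[50,280,0,-0.09],[60,320,0,-0.09],[70,360,0,-0.09],[70,400,0,-0.09]]' 0.75;  python3 -m inch '[[0,30,0,0],[0,55,0,0],[0,69,0,0],[0,69,0,0],[0,69,0,0]]'
python3 - <<'E'
from h import *
go(.562,-.1275,.01,1)
c=read_camera("wrist");cv2.imwrite("pics/w15.png",c["color"][:,:,::-1])
t=read_camera("top");parts(t,.435,.6,.25,.435,.014,.09)
E
```

```text
t: 20.3
tcp_pos: [0.5649, -0.0621, 0.2192]
eef_rot: [0.001, 1.0, 0.008, 0.002]
ft_force: [0.6, -0.6, 0.1]
finger_gap: 0.746
t: 20.72
tcp_pos: [0.565, -0.1287, 0.218]
eef_rot: [-0.0, 1.0, 0.008, 0.0]
ft_force: [-0.2, 0.6, 0.7]
finger_gap: 0.751
tcp [ 0.565  -0.1287  0.218 ] q6 -0.44 gap 0.75 F [-0.2  0.6  0.7] t 20.72  go: [ -3.2  -1.2 208. ] yaw -0.002
[186. 197.] 924 col [134 131 123] len 0.126 w 0.064 wends 0.051 0.036 centre [0.5229 0.3297] casterO [0.5216 0.3429] ang 84.0 ztop 0.067
[166. 216.] 804 col [144 141 133] len 0.125 w 0.063 wends 0.036 0.058 centre [0.4769 0.3577] casterO [0.4752 0.3448] ang -94.1 ztop 0.037
```

View pics/w15.png

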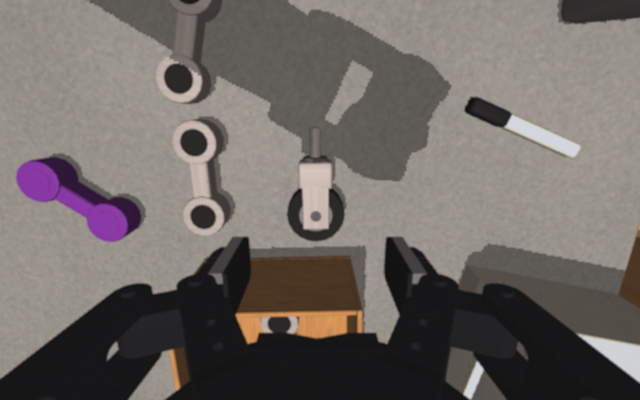

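```bash
python3 -m inch '[[-3,-1,30,0],[-3,-1,65,0],[-3,-1,100,0],[-3,-1,135,0],[-3,-1,165,0],[-3,-1,187,0],[-3,-1,200,0],[-3,-1,207,0],[-3,-1,207,0]]'; python3 -m inch '[[0,0,0,0],[0,0,0,0],[0,0,0,0],[0,0,0,0],[0,0,0,0]]' 0 60; python3 -m inch '[[0,0,-40,0],[0,0,-80,0],[0,0,-120,0],[0,0,-160,0],[0,0,-200,0],[0,0,-200,0]]'
python3 - <<'E'
from h import *
c=read_camera("wrist");cv2.imwrite("pics/w16.png",c["color"][:,:,::-1])
go(.475,.344,.2,0)
E
```

```text
t: 21.57
tcp_pos: [0.5614, -0.1267, 0.0094]
eef_rot: [-0.0, 1.0, 0.009, -0.001]
ft_force: [0.3, -0.7, -1.0]
finger_gap: 0.746
t: 21.98
tcp_pos: [0.5635, -0.1284, 0.0124]
eef_rot: [0.001, 1.0, 0.008, 0.002]
ft_force: [0.1, 1.7, 6.1]
finger_gap: 0.411
t: 22.48
tcp_pos: [0.5662, -0.1296, 0.2206]
eef_rot: [0.004, 1.0, 0.008, 0.008]
ft_force: [1.2, -0.0, -1.1]
finger_gap: 0.407
tcp [ 0.5646 -0.129   0.2164] q6 -0.44 gap 0.41 F [-0.4 -0.3 -2.8] t 22.53  go: [ -82.1 -474.4   13.3] yaw 0.016
```

View pics/w16.png

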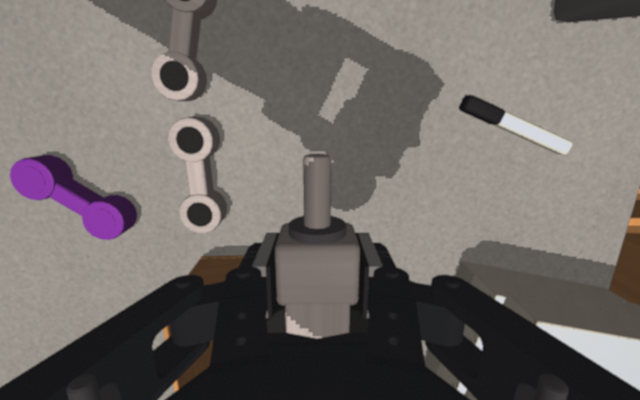

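```bash
python3 -m inch '[[-20,-30,0,-0.12],[-40,-70,0,-0.24],[-60,-110,0,-0.36],[-80,-150,0,-0.48],[-82,-190,0,-0.60],[-82,-230,0,-0.72],[-82,-270,0,-0.84],[-82,-310,0,-0.96],[-82,-350,0,-1.08],[-82,-390,0,-1.20]]'
python3 - <<'E'
from h import *
go(.475,.343,.2,3)
E
```

```text
t: 23.37
tcp_pos: [0.4719, 0.2626, 0.2084]
eef_rot: [-0.0, 0.819, 0.574, -0.001]
ft_force: [1.7, -0.4, -2.5]
finger_gap: 0.41
tcp [0.4719 0.2626 0.2084] q6 -0.92 gap 0.41 F [ 1.7 -0.4 -2.5] t 23.37  go: [ 76.6 -24.5   8.3] yaw 1.17
```

```bash
python3 -m inch '[[25,-8,0,-0.12],[50,-16,0,-0.24],[76,-24,0,-0.36],[76,-24,0,-0.48],[76,-24,0,-0.60],[76,-24,0,-0.72],[76,-24,0,-0.84],[76,-24,0,-0.96],[76,-24,0,-1.08],[76,-24,0,-1.20]]';python3 -m inch '[[0,0,0,-0.12],[0,0,0,-0.24],[0,0,0,-0.36],[0,0,0,-0.48],[0,0,0,-0.60],[0,0,0,-0.72],[0,0,0,-0.75],[0,0,0,-0.75]]'
python3 - <<'E'
from h import *
print(go(.475,.3445,.065,-4).round(3))
c=read_camera("wrist");cv2.imwrite("pics/w17.png",c["color"][:,:,::-1])
E
```

```text
t: 24.2
tcp_pos: [0.4763, 0.3398, 0.2079]
eef_rot: [-0.001, 0.352, 0.936, -0.001]
ft_force: [-0.5, -0.0, -2.2]
finger_gap: 0.413
t: 24.87
tcp_pos: [0.4764, 0.3398, 0.2081]
eef_rot: [-0.002, -0.012, 1.0, -0.001]
ft_force: [-0.4, 0.1, -1.6]
finger_gap: 0.409
tcp [0.4764 0.3398 0.2081] q6 -2.74 gap 0.41 F [-0.4  0.1 -1.6] t 24.87  go: [  0.8   4.9 143.1] yaw 0.094
[[-1.    -0.024 -0.003]
 [-0.024  1.    -0.002]
 [ 0.003 -0.002 -1.   ]]
```

View pics/w17.png

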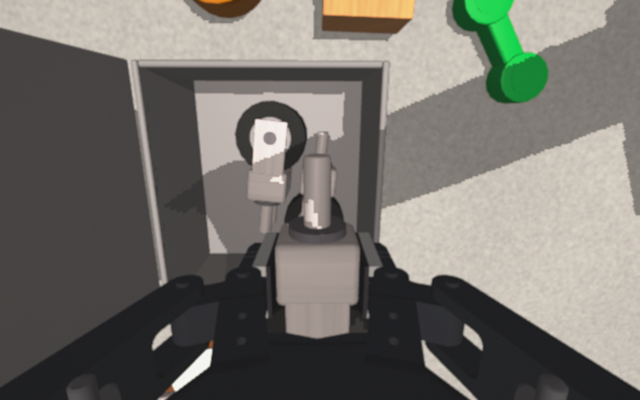

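```bash
python3 -m inch '[[1,3,0,0.09],[1,5,25,0.09],[1,5,55,0.09],[1,5,85,0.09],[1,5,110,0.09],[1,5,121,0.09],[1,5,121,0.09],[1,5,121,0.09]]'; python3 -m inch '[[0,0,0,0],[0,0,0,0],[0,0,0,0],[0,0,-10,0],[0,0,-50,0],[0,0,-90,0],[0,0,-130,0],[0,0,-130,0]]' 0.55
python3 - <<'E'
from h import *
go(.475,.0,.2,0)
c=read_camera("wrist");cv2.imwrite("pics/w18.png",c["color"][:,:,::-1])
E
```

```text
t: 25.58
tcp_pos: [0.4764, 0.3454, 0.0893]
eef_rot: [-0.0, 0.033, 0.999, -0.0]
ft_force: [0.1, -0.7, -0.7]
finger_gap: 0.413
t: 26.25
tcp_pos: [0.4811, 0.3478, 0.2313]
eef_rot: [0.008, 0.033, 0.999, 0.004]
ft_force: [0.5, 0.0, 1.8]
finger_gap: 0.55
tcp [0.4811 0.3478 0.2313] q6 -2.64 gap 0.55 F [0.5 0.  1.8] t 26.25  go: [ -16.2 -347.7   28.4] yaw -0.065
```

View pics/w18.png

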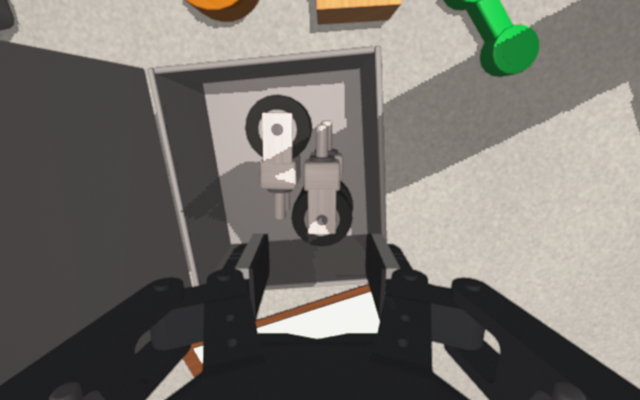

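All three casters are in the tote. Now the joiners.

```bash
python3 -m inch '[[0,-30,0,0.12],[0,-70,0,0.24],[0,-110,0,0.36],[0,-150,0,0.48],[0,-190,0,0.60],[0,-230,0,0.72],[0,-270,0,0.84],[0,-310,0,0.96],[0,-345,0,1.08],[0,-345,0,1.20]]' 0.6;python3 -m inch '[[0,0,0,0.12],[0,0,0,0.24],[0,0,0,0.36],[0,0,0,0.48],[0,0,0,0.60],[0,0,0,0.72],[0,0,0,0.84],[0,0,0,0.96],[0,0,0,1.08],[0,0,0,1.20]]';python3 -m inch '[[0,0,0,0.12],[0,0,0,0.24],[0,0,0,0.36],[0,0,0,0.48],[0,0,0,0.60],[0,0,0,0.72],[0,0,0,0.84],[0,0,0,0.87],[0,0,0,0.87]]'
python3 - <<'E'
from h import *
go(.438,.005,.01,-12)
c=read_camera("wrist");cv2.imwrite("pics/w19.png",c["color"][:,:,::-1])
t=read_camera("top");parts(t)
print();parts(t,.435,.6,.25,.435,.014,.09)
E
```

```text
t: 27.13
tcp_pos: [0.4534, -0.0036, 0.2195]
eef_rot: [0.001, 0.596, 0.803, -0.001]
ft_force: [-0.1, 0.2, 0.3]
finger_gap: 0.601
t: 27.97
tcp_pos: [0.4535, 0.0013, 0.2192]
eef_rot: [-0.0, 0.944, 0.329, -0.0]
ft_force: [-0.7, 0.0, 0.4]
finger_gap: 0.599
t: 28.72
tcp_pos: [0.4535, 0.0013, 0.2191]
eef_rot: [-0.0, 0.995, -0.097, -0.0]
ft_force: [-0.3, 0.3, -0.0]
finger_gap: 0.6
tcp [0.4535 0.0013 0.2191] q6 -0.05 gap 0.6 F [-0.3  0.3 -0. ] t 28.72  go: [-15.8  -0.7 209.1] yaw 0.015
[194. 119.] 482 col [87 73 57] len 0.172 w 0.025 wends 0.025 0.004 centre [0.7343 0.3053] casterO [0.7258 0.318 ] ang 92.1 ztop 0.056
[208. 208.] 416 col [66 67 62] len 0.234 w 0.137 wends 0.026 0.098 centre [0.4951 0.282 ] casterO [0.4978 0.2601] ang -29.0 ztop 0.055
[254. 178.] 908 col [135  99  68] len 0.083 w 0.082 wends 0.069 0.06 centre [0.5681 0.1472] casterO [0.5553 0.1449] ang -170.0 ztop 0.048
[181. 166.] 259 col [64 63 60] len 0.139 w 0.006 wends 0.002 0.002 centre [0.6013 0.3304] casterO [0.6022 0.3435] ang 91.2 ztop 0.057
[184. 215.] 429 col [96 94 88] len 0.153 w 0.057 wends 0.042 0.013 centre [0.
[... 332 characters left out ...]
0.032
[296. 225.] 226 col [91 90 86] len 0.045 w 0.037 wends 0.03 0.03 centre [0.4437 0.0463] casterO [0.4336 0.038 ] ang -144.1 ztop 0.033
[324. 230.] 214 col [144 141 133] len 0.044 w 0.043 wends 0.024 0.042 centre [ 0.4344 -0.0275] casterO [ 0.4448 -0.0352] ang -36.1 ztop 0.033
[380. 280.] 666 col [148  90 171] len 0.125 w 0.044 wends 0.042 0.044 centre [ 0.3039 -0.1607] casterO [ 0.3151 -0.1673] ang -33.5 ztop 0.033
[232. 284.] 706 col [ 76 159  88] len 0.125 w 0.045 wends 0.044 0.044 centre [0.306  0.2061] casterO [0.2984 0.2167] ang 123.3 ztop 0.033

[174. 206.] 1952 col [129 126 118] len 0.18 w 0.091 wends 0.063 0.067 centre [0.4965 0.3519] casterO [0.4981 0.3386] ang -69.6 ztop 0.067
```

View pics/w19.png

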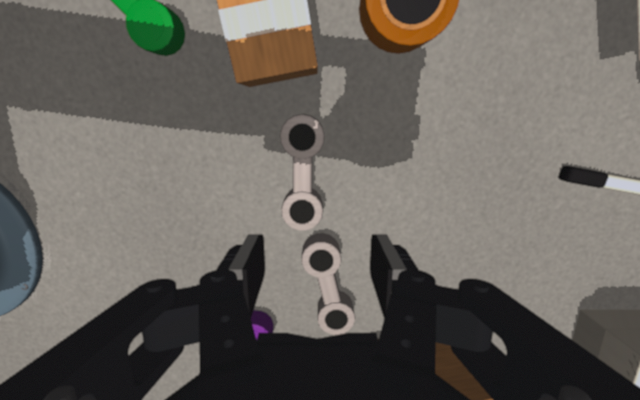

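```bash
python3 -m inch '[[-8,0,30,0.01],[-16,-1,65,0.01],[-16,-1,100,0.01],[-16,-1,135,0.01],[-16,-1,165,0.01],[-16,-1,187,0.01],[-16,-1,200,0.01],[-16,-1,208,0.01],[-16,-1,208,0.01]]'; python3 -m inch '[[0,0,0,0],[0,0,0,0],[0,0,0,0],[0,0,0,0],[0,0,0,0],[0,0,0,0]]' 0 60; python3 -m inch '[[0,0,-40,0],[0,0,-80,0],[0,0,-120,0],[0,0,-160,0],[0,0,-200,0],[0,0,-200,0]]'
python3 - <<'E'
from h import *
c=read_camera("wrist");cv2.imwrite("pics/w20.png",c["color"][:,:,::-1])
go(.472,-.338,.2,6)
E
```

```text
t: 29.57
tcp_pos: [0.437, 0.0055, 0.0098]
eef_rot: [-0.0, 0.995, -0.102, -0.002]
ft_force: [0.8, 0.6, -0.0]
finger_gap: 0.602
t: 30.07
tcp_pos: [0.4397, 0.0049, 0.0127]
eef_rot: [0.0, 0.995, -0.102, 0.001]
ft_force: [-0.9, -0.4, 6.3]
finger_gap: 0.221
t: 30.57
tcp_pos: [0.4428, 0.0042, 0.2204]
eef_rot: [0.001, 0.995, -0.102, 0.008]
ft_force: [1.6, -0.6, -0.8]
finger_gap: 0.218
tcp [0.441  0.0046 0.2164] q6 -0.04 gap 0.22 F [-0.2 -0.1 -2.5] t 30.62  go: [ 99.5 329.3  17.6] yaw -0.308
```

View pics/w20.png

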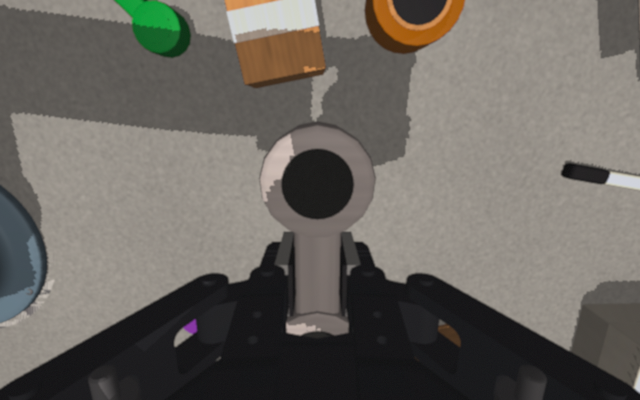

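```bash
python3 -m inch '[[10,37,0,-0.1],[20,74,0,-0.2],[32,111,0,-0.31],[44,148,0,-0.31],[55,185,0,-0.31],[67,222,0,-0.31],[78,259,0,-0.31],[90,296,0,-0.31],[99,329,0,-0.31],[99,329,0,-0.31]]'; python3 -m inch '[[0,0,0,0],[0,0,0,0]]'
python3 - <<'E'
from h import *
go(.472,-.338,.06,6)
t=read_camera("wrist");cv2.imwrite("pics/w21.png",t["color"][:,:,::-1])
E
```

```text
t: 31.45
tcp_pos: [0.4675, -0.3418, 0.209]
eef_rot: [0.0, 0.999, 0.051, -0.001]
ft_force: [-0.4, 0.2, -1.4]
finger_gap: 0.219
t: 31.62
tcp_pos: [0.4678, -0.3359, 0.2091]
eef_rot: [-0.002, 0.999, 0.053, -0.001]
ft_force: [-0.2, -0.0, -1.8]
finger_gap: 0.225
tcp [ 0.4678 -0.3359  0.2091] q6 -0.93 gap 0.22 F [-0.2 -0.  -1.8] t 31.62  go: [  4.3   3.  149.1] yaw 0.001
```

View pics/w21.png

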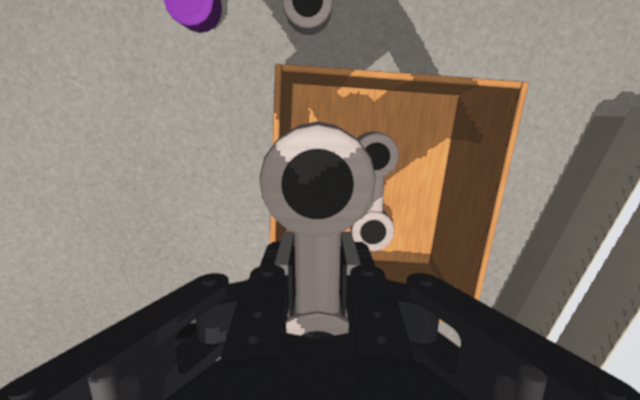

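```bash
python3 -m inch '[[4,3,25,0],[4,3,55,0],[4,3,85,0],[4,3,115,0],[4,3,135,0],[4,3,142,0],[4,3,142,0]]'; python3 -m inch '[[0,0,0,0],[0,0,0,0],[0,0,0,0],[0,0,-10,0],[0,0,-50,0],[0,0,-90,0],[0,0,-130,0],[0,0,-145,0]]' 0.45
python3 - <<'E'
from h import *
go(.4407,-.1357,.2,2)
c=read_camera("wrist");cv2.imwrite("pics/w22.png",c["color"][:,:,::-1])
E
```

```text
t: 32.25
tcp_pos: [0.4758, -0.3402, 0.0717]
eef_rot: [0.002, 0.999, 0.054, 0.003]
ft_force: [5.4, -1.2, 3.7]
finger_gap: 0.215
t: 32.92
tcp_pos: [0.475, -0.3401, 0.2214]
eef_rot: [0.004, 0.999, 0.054, 0.003]
ft_force: [-0.2, -1.0, 1.3]
finger_gap: 0.449
tcp [ 0.475  -0.3401  0.2214] q6 -0.92 gap 0.45 F [-0.2 -1.   1.3] t 32.92  go: [ -12.2 -207.1   19.7] yaw 0.073
```

View pics/w22.png

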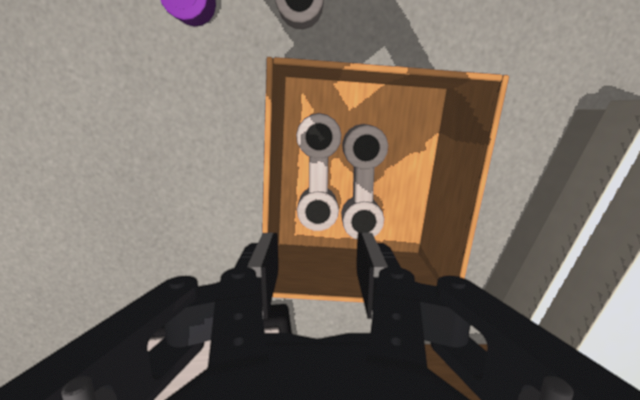

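Joiner 1 lies flat next to the stock one. Next joiner 2.

```bash
python3 -m inch '[[-4,-40,0,0.03],[-8,-80,0,0.07],[-12,-120,0,0.07],[-12,-160,0,0.07],[-12,-190,0,0.07],[-12,-207,0,0.07],[-12,-207,0,0.07],[-12,-207,0,0.07]]' 0.6
python3 - <<'E'
from h import *
c=read_camera("wrist");cv2.imwrite("pics/w23.png",c["color"][:,:,::-1]);parts(c,.36,.52,-.23,-.05)
go(.4407,-.1357,.01,2)
c=read_camera("side");parts(c,.25,.75,-.22,.09)
E
```

```text
t: 33.63
tcp_pos: [0.4387, -0.1337, 0.214]
eef_rot: [0.0, 1.0, 0.019, -0.0]
ft_force: [0.5, -0.5, 0.4]
finger_gap: 0.602
[319. 174.] 3625 col [118 109 104] len 0.124 w 0.045 wends 0.045 0.045 centre [ 0.4407 -0.1357] casterO [ 0.4402 -0.1227] ang 92.1 ztop 0.03
tcp [ 0.4389 -0.1347  0.2141] q6 -0.58 gap 0.6 F [-0.2 -0.2  0.5] t 33.68  go: [  1.8   1.  204.1] yaw 0.002
[338. 272.] 958 col [122 114 107] len 0.126 w 0.047 wends 0.042 0.046 centre [ 0.4405 -0.1382] casterO [ 0.4373 -0.1513] ang -88.1 ztop 0.031
[295. 319.] 1160 col [123  65 139] len 0.123 w 0.049 wends 0.047 0.045 centre [ 0.3032 -0.1638] casterO [ 0.2901 -0.1599] ang 144.6 ztop 0.031
```

View pics/w23.png

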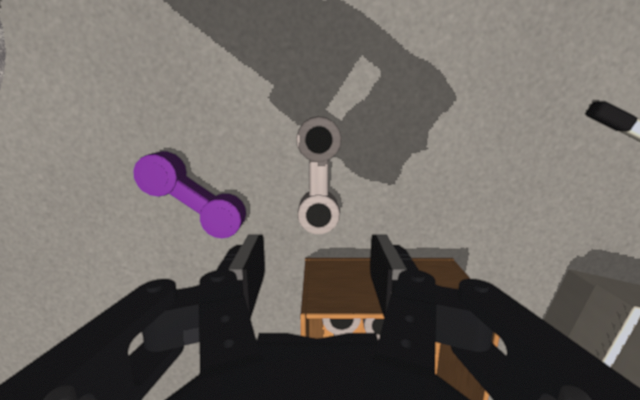

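```bash
python3 -m inch '[[2,1,30,0],[2,1,65,0],[2,1,100,0],[2,1,135,0],[2,1,165,0],[2,1,185,0],[2,1,197,0],[2,1,203,0],[2,1,203,0]]'; python3 -m inch '[[0,0,0,0],[0,0,0,0],[0,0,0,0],[0,0,0,0],[0,0,0,0],[0,0,0,0]]' 0 60; python3 -m inch '[[0,0,-40,0],[0,0,-80,0],[0,0,-120,0],[0,0,-160,0],[0,0,-200,0],[0,0,-200,0]]'
python3 - <<'E'
from h import *
c=read_camera("wrist");cv2.imwrite("pics/w24.png",c["color"][:,:,::-1])
go(.577,-.338,.2,6)
t=read_camera("top");parts(t,.425,.62,-.44,-.23,.015,.06)
E
```

```text
t: 34.48
tcp_pos: [0.4402, -0.1363, 0.0099]
eef_rot: [-0.001, 1.0, 0.017, -0.001]
ft_force: [0.0, -0.1, -0.3]
finger_gap: 0.602
t: 34.98
tcp_pos: [0.4423, -0.1367, 0.0127]
eef_rot: [0.001, 1.0, 0.018, 0.001]
ft_force: [-1.0, -0.7, 6.7]
finger_gap: 0.222
t: 35.48
tcp_pos: [0.445, -0.138, 0.2202]
eef_rot: [0.004, 1.0, 0.018, 0.007]
ft_force: [0.6, -0.5, -0.9]
finger_gap: 0.222
tcp [ 0.4434 -0.1372  0.2162] q6 -0.58 gap 0.22 F [-0.5  0.3 -2.6] t 35.53  go: [126.  205.5  18.5] yaw -0.068
[470. 176.] 715 col [80 64 49] len 0.24 w 0.131 wends 0.071 0.036 centre [ 0.5636 -0.3841] casterO [ 0.5588 -0.3978] ang -135.8 ztop 0.056
[458. 186.] 399 col [159 152 140] len 0.111 w 0.044 wends 0.042 0.024 centre [ 0.5337 -0.3521] casterO [ 0.5331 -0.3391] ang 86.6 ztop 0.038
[461. 206.] 348 col [154 147 136] len 0.068 w 0.045 wends 0.042 0.02 centre [ 0.4798 -0.3671] casterO [ 0.4776 -0.3543] ang 98.3 ztop 0.037
```

View pics/w24.png

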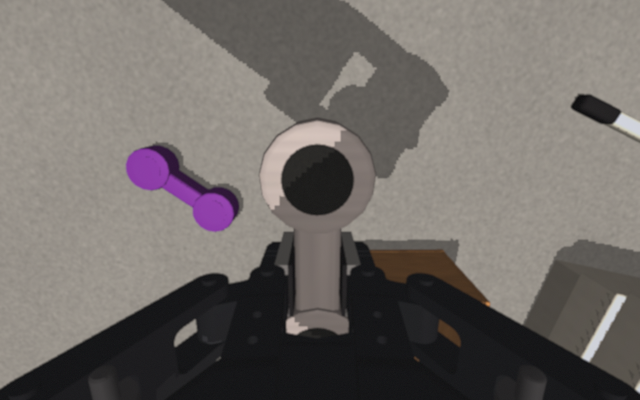

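```bash
python3 -m inch '[[20,25,0,-0.07],[40,55,0,-0.07],[60,90,0,-0.07],[80,125,0,-0.07],[100,155,0,-0.07],[115,185,0,-0.07],[126,205,0,-0.07],[126,205,0,-0.07],[126,205,0,-0.07]]';  python3 - <<'E'
from h import *
go(.577,-.338,.075,6)
t=read_camera("wrist");cv2.imwrite("pics/w25.png",t["color"][:,:,::-1])
E
```

```text
t: 36.33
tcp_pos: [0.5733, -0.336, 0.2073]
eef_rot: [-0.002, 0.999, 0.052, -0.002]
ft_force: [-0.0, -0.3, -1.7]
finger_gap: 0.218
tcp [ 0.5733 -0.336   0.2073] q6 -0.81 gap 0.22 F [-0.  -0.3 -1.7] t 36.33  go: [  4.1   3.  132.3] yaw 0.0
```

View pics/w25.png

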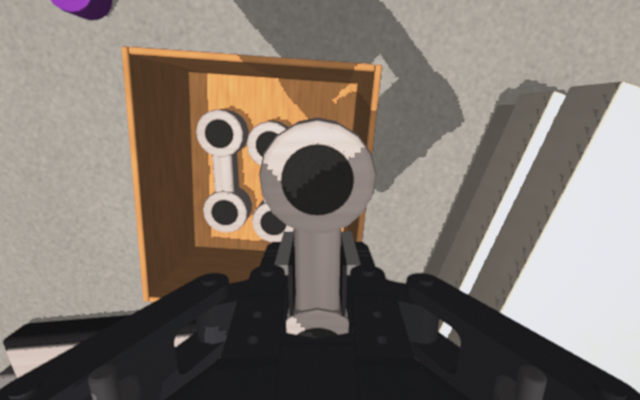

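```bash
python3 -m inch '[[1,3,25,0],[1,3,55,0],[1,3,85,0],[1,3,110,0],[1,3,128,0],[1,3,132,0],[1,3,132,0]]'; python3 -m inch '[[0,0,0,0],[0,0,0,0],[0,0,0,0],[0,0,-10,0],[0,0,-50,0],[0,0,-90,0],[0,0,-130,0],[0,0,-145,0]]' 0.45; python3 -m inch '[[-30,-30,-40,0],[-60,-70,-80,0],[-80,-110,-120,0],[-100,-150,-160,0],[-120,-190,-160,0],[-120,-230,-160,0],[-120,-260,-160,0],[-120,-260,-160,0]]' 0.35
python3 - <<'E'
from h import *
c=read_camera("top");cv2.imwrite("pics/t26.png",c["color"][:,:,::-1])
c=read_camera("side");cv2.imwrite("pics/s26.png",c["color"][:,:,::-1])
go(.6,.345,.42,1.5)
E
```

```text
t: 36.97
tcp_pos: [0.5741, -0.337, 0.0772]
eef_rot: [-0.002, 0.999, 0.053, -0.002]
ft_force: [-0.7, -0.0, -1.6]
finger_gap: 0.217
t: 37.63
tcp_pos: [0.5784, -0.3411, 0.2343]
eef_rot: [0.005, 0.999, 0.053, 0.005]
ft_force: [0.3, -0.7, 1.7]
finger_gap: 0.448
t: 38.3
tcp_pos: [0.4305, -0.1, 0.3852]
eef_rot: [0.001, 0.999, 0.052, 0.002]
ft_force: [0.2, 0.6, 0.2]
finger_gap: 0.349
tcp [ 0.4309 -0.0978  0.387 ] q6 -0.59 gap 0.35 F [ 0.  -0.6  0.3] t 38.4  go: [ 217.5 -421.1  -33. ] yaw 0.085
```

View pics/t26.png

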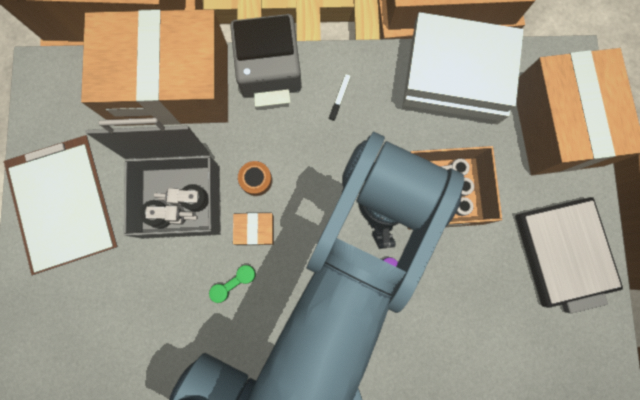

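View pics/s26.png

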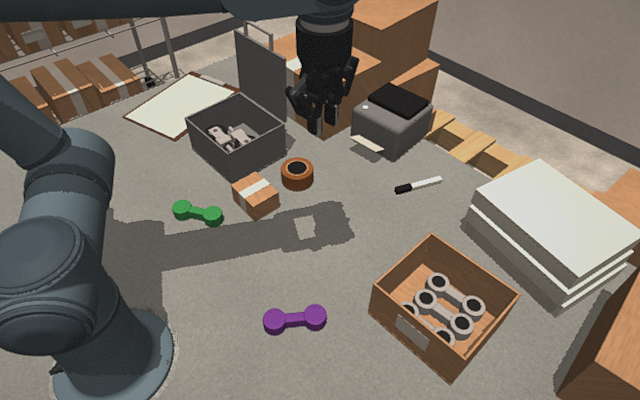

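All five parts are in: the side view shows three joiners in the bin, and the casters in the tote. The bench is clear apart from the green and purple decoys. Now the lid.

```bash
python3 -m inch '[[20,-37,-15,0.085],[45,-75,-15,0.085],[70,-113,-15,0.085],[92,-150,-15,0.085],[115,-188,-15,0.085],[138,-226,-15,0.085],[160,-264,-15,0.085],[183,-302,-15,0.085],[206,-340,-15,0.085],[220,-378,-15,0.085]]';python3 -m inch '[[8,-25,0,0],[14,-42,0,0],[14,-42,0,0],[14,-42,0,0]]'
python3 - <<'E'
from h import *
go(.6166,.3454,.3254,1.5)
t=read_camera("wrist");cv2.imwrite("pics/w27.png",t["color"][:,:,::-1])
W=cloud(t);m=(W[...,2]>.325)&(W[...,2]<.36)&(W[...,0]>.57)&(W[...,0]<.66)&(W[...,1]>.35)
print(m.sum(),W[m].mean(0),W[m].min(0),W[m].max(0))
E
```

```text
t: 39.23
tcp_pos: [0.604, 0.2769, 0.3985]
eef_rot: [-0.0, 1.0, 0.01, 0.001]
ft_force: [1.6, -0.3, 0.5]
finger_gap: 0.352
t: 39.57
tcp_pos: [0.6161, 0.318, 0.398]
eef_rot: [0.0, 1.0, 0.011, 0.001]
ft_force: [0.0, -0.5, 0.7]
finger_gap: 0.35
tcp [0.6161 0.318  0.398 ] q6 0.29 gap 0.35 F [ 0.  -0.5  0.7] t 39.57  go: [  1.  -27.4  72.6] yaw -0.004
1199 [0.61852493 0.37415334 0.33380582] [0.61360253 0.35000772 0.32941084] [0.62360817 0.39771457 0.33663201]
```

View pics/w27.png

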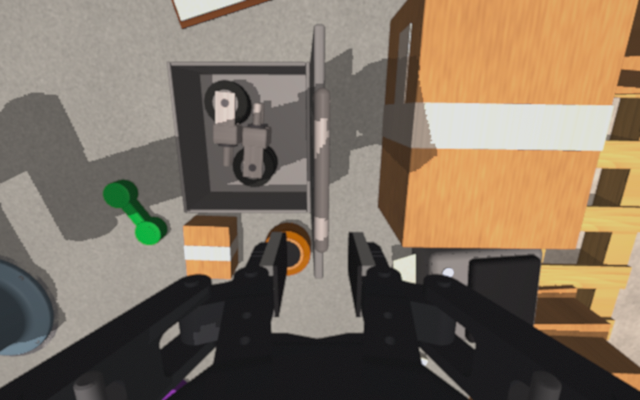

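```bash
python3 -m inch '[[2,-14,0,0],[2,-27,0,0],[2,-27,20,0],[2,-27,45,0],[2,-27,65,0],[2,-27,75,0],[2,-27,75,0]]'; python3 -m inch '[[0,0,0,0],[0,0,0,0],[0,0,0,0],[0,0,0,0]]' 0 25
python3 - <<'E'
from h import *
Rm=go(.389,.340,.125,1.5)
s=state();h0=s["tcp_pos"]-Rm[:,2]*.011; H=np.array([.6105,.114]); print(h0,np.hypot(*(h0[[0,2]]-H)))
for th in np.arange(1.5,-.01,-.1):
    b=np.array([H[0]-.22*np.cos(th), h0[1]-(.22*np.cos(th))*np.tan(np.radians(1.5)), H[1]+.22*np.sin(th)])
    print(round(th,2),(Rm.T@(b-h0)*1000).round(0))
E
```

```text
t: 40.2
tcp_pos: [0.6162, 0.3446, 0.3191]
eef_rot: [0.001, 1.0, 0.011, -0.003]
ft_force: [-0.8, 0.2, -0.6]
finger_gap: 0.351
t: 40.53
tcp_pos: [0.6179, 0.3449, 0.3245]
eef_rot: [-0.001, 1.0, 0.01, 0.001]
ft_force: [0.9, -0.4, 1.7]
finger_gap: 0.101
tcp [0.6179 0.3449 0.3245] q6 0.33 gap 0.1 F [ 0.9 -0.4  1.7] t 40.53  go: [-229.6    0.4  198.8] yaw -0.005
[0.61791706 0.34491415 0.33546135] 0.2215855205722605
1.5 [-23.  -0.   2.]
1.4 [-45.   0.   5.]
1.3 [-66.   0.   9.]
1.2 [-87.   0.  16.]
1.1 [-107.    0.   25.]
1.0 [-126.    1.   36.]
0.9 [-144.    1.   49.]
0.8 [-161.    1.   63.]
0.7 [-176.    1.   79.]
0.6 [-189.    1.   97.]
0.5 [-201.    1.  115.]
0.4 [-211.    1.  135.]
0.3 [-218.    1.  156.]
0.2 [-224.    1.  177.]
0.1 [-227.    1.  199.]
-0.0 [-228.    1.  221.]
```

```bash
python3 -m inch '[[-11,0,0,0],[-23,0,1,0],[-34,0,3,0],[-45,0,4,0],[-56,0,6,0],[-66,0,9,0],[-77,0,12,0],[-87,0,16,0],[-97,0,20,0],[-107,0,25,0]]'; python3 -m inch '[[-10,0,5,0],[-19,0,11,0],[-28,0,17,0],[-37,0,24,0],[-46,0,31,0],[-54,0,38,0],[-62,0,46,0],[-69,0,54,0],[-76,1,63,0],[-82,1,72,0]]'; python3 -m inch '[[-6,0,9,0],[-12,0,18,0],[-17,0,28,0],[-22,0,38,0],[-26,0,48,0],[-29,0,59,0],[-32,0,69,0],[-35,0,80,0],[-37,0,91,0],[-38,0,102,0]]'; python3 -c "
from h import *
go(.389,.340,.103,1.5)"
```

```text
t: 41.37
tcp_pos: [0.5114, 0.3428, 0.3017]
eef_rot: [-0.001, 1.0, 0.01, 0.003]
ft_force: [-0.9, 0.1, 7.3]
finger_gap: 0.105
t: 42.2
tcp_pos: [0.427, 0.3409, 0.2283]
eef_rot: [-0.002, 1.0, 0.011, -0.001]
ft_force: [-12.9, 1.5, 11.1]
finger_gap: 0.101
t: 43.03
tcp_pos: [0.3875, 0.34, 0.1234]
eef_rot: [-0.001, 1.0, 0.01, -0.003]
ft_force: [-12.7, 5.1, 2.6]
finger_gap: 0.1
tcp [0.3875 0.34   0.1234] q6 0.47 gap 0.1 F [-12.7   5.1   2.6] t 43.03  go: [ 1.6  0.1 20.4] yaw -0.005
```

```bash
python3 -m inch '[[1,0,7,0],[2,0,14,0],[2,0,19,0],[2,0,22,0],[2,0,24,0],[2,0,24,0]]'
python3 - <<'E'
from h import *
go(.389,.340,.103,1.5)
c=read_camera("side");cv2.imwrite("pics/s28.png",cv2.resize(c["color"][50:200,140:340,::-1],(800,600)))
E
```

```text
t: 43.53
tcp_pos: [0.3861, 0.34, 0.1009]
eef_rot: [0.0, 1.0, 0.01, -0.009]
ft_force: [-32.0, -0.5, 25.6]
finger_gap: 0.107
tcp [0.3861 0.34   0.1009] q6 0.47 gap 0.11 F [-32.   -0.5  25.6] t 43.53  go: [ 2.9  0.1 -2.1] yaw -0.005
```

View pics/s28.png

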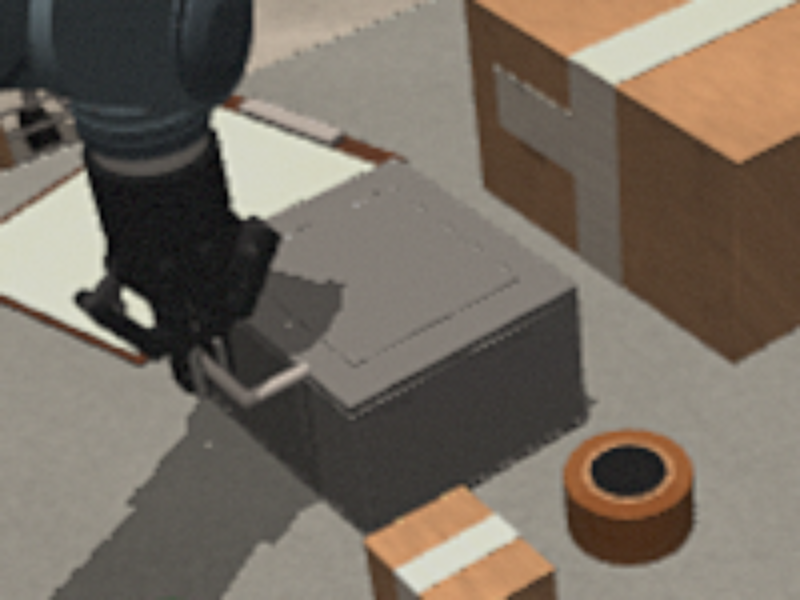

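Lid looks shut. x-force is 32 N, so I'll ease off, release and rise.

```bash
python3 -m inch '[[-2,0,-2,0],[-3,0,-2,0]]' 0.3; python3 -m inch '[[0,0,0,0],[0,0,0,0],[0,0,0,0]]' 0.3; python3 -m inch '[[0,0,-15,0],[0,0,-35,0],[0,0,-65,0],[0,0,-100,0],[0,0,-140,0],[-30,30,-150,0],[-50,65,-150,0],[-50,100,-150,0],[-50,140,-150,0],[-50,180,-150,0]]';python3 -m inch '[[0,40,0,0],[0,80,0,0],[0,120,0,0],[0,120,0,0],[0,120,0,0]]'
python3 - <<'E'
from h import *
go(.389,.340,.103,1.5)
for n in ("top","side"):
    c=read_camera(n);cv2.imwrite(f"pics/{n}29.png",c["color"][:,:,::-1]);W=cloud(c)
    q=W[(W[...,2]>.1)&(W[...,2]<.16)&(W[...,0]>.45)&(W[...,0]<.59)&(W[...,1]>.26)&(W[...,1]<.42)]
    print(n,len(q),"plane",np.linalg.lstsq(np.c_[q[:,0],q[:,1],np.ones(len(q))],q[:,2],rcond=None)[0],q[:,2].mean())
    m=(W[...,2]>.09)&(W[...,2]<.15)&(W[...,0]>.37)&(W[...,0]<.4)&(W[...,1]>.29)&(W[...,1]<.39);print("handle z",np.percentile(W[m][:,2],90))
    parts(c,.25,.75,.05,.23)
E
```

```text
t: 43.75
tcp_pos: [0.3899, 0.3396, 0.103]
eef_rot: [-0.001, 1.0, 0.011, 0.001]
ft_force: [-0.7, 0.7, 0.3]
finger_gap: 0.299
t: 44.0
tcp_pos: [0.39, 0.3388, 0.1017]
eef_rot: [-0.0, 1.0, 0.01, 0.0]
ft_force: [-0.4, -0.5, 0.1]
finger_gap: 0.301
t: 44.83
tcp_pos: [0.3428, 0.1565, 0.2517]
eef_rot: [0.0, 1.0, 0.011, 0.001]
ft_force: [1.7, 0.3, 0.7]
finger_gap: 0.302
t: 45.25
tcp_pos: [0.346, 0.0355, 0.2517]
eef_rot: [0.0, 1.0, 0.007, 0.0]
ft_force: [-0.2, 0.0, 0.2]
finger_gap: 0.297
tcp [0.346  0.0355 0.2517] q6 -0.24 gap 0.3 F [-0.2  0.   0.2] t 45.25  go: [  47.  -303.9  148.7] yaw -0.012
top 4134 plane [-0.00085049  0.00222063  0.11998022] 0.12029308994614246
handle z 0.12160509813736735
[255. 178.] 930 col [127  93  64] len 0.084 w 0.083 wends 0.069 0.064 centre [0.5675 0.1473] casterO [0.5562 0.1408] ang -151.7 ztop 0.049
[250. 225.] 907 col [172 142 110] len 0.114 w 0.078 wends 0.052 0.069 centre [0.45   0.1559] casterO [0.4517 0.1424] ang -66.0 ztop 0.058
[232. 284.] 283 col [ 74 158  87] len 0.094 w 0.031 wends 0.021 0.02 centre [0.3069 0.2067] casterO [0.2957 0.2135] ang 142.2 ztop 0.032
side 217 plane [-0.00336611 -0.00359859  0.12203156] 0.11903215015226268
handle z 0.11975993524347173
[297. 173.] 878 col [103  69  45] len 0.086 w 0.083 wends 0.049 0.077 centre [0.5665 0.144 ] casterO [0.5586 0.1338] ang -126.8 ztop 0.047
[255. 195.] 1439 col [133 106  82] len 0.107 w 0.088 wends 0.069 0.078 centre [0.4362 0.1484] casterO [0.4312 0.1346] ang -81.6 ztop 0.056
[202. 214.] 598 col [ 49 104  57] len 0.111 w 0.049 wends 0.04 0.033 centre [0.3075 0.1953] casterO [0.2959 0.2028] ang 128.0 ztop 0.031
```

View pics/top29.png

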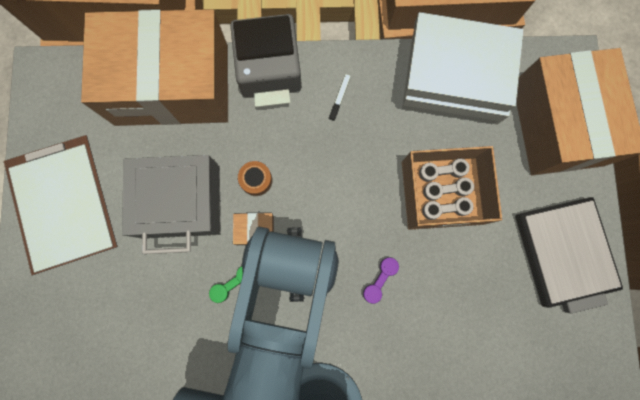

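View pics/side29.png

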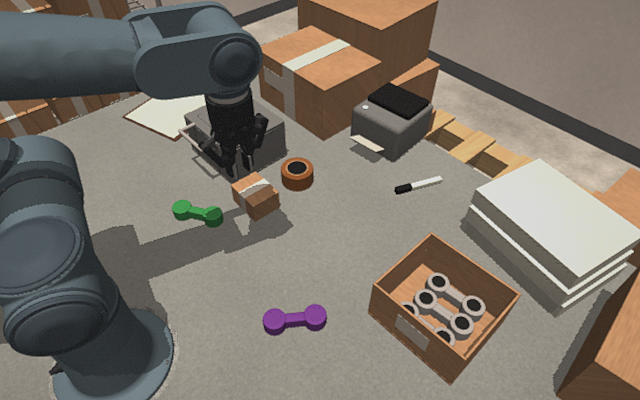

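Lid plane slope is about 0.001 rad, so it is shut. Three joiners lie flat in the bin, and the tape and carton are unmoved. Handing in.

```bash
python3 -c "
from bench import *
print(job_done())"
```

```text
the job is handed in; nothing more can be done
None
```

I opened the tote's lid upright, which showed the stock caster inside, with the stock joiner in the bin. All three delivered casters went into the tote and both post joiners into the bin. Then I shut the lid, backed the arm away and handed the job in at about 45 s.

**Last checks:**
- **Lid:** the fitted plane slopes about 0.001 rad from the top camera and 0.003 rad from the side camera, so it is shut.
- **Bin:** three joiners, including the stock one, lie flat inside.
- **Tote:** four casters, including the stock one, lay flat in two layers with tops at about 67 mm, under the 110 mm rim. I last saw them just before closing the lid.
- **Bystanders:** the tape roll stayed within about 1 mm (top camera). The small carton was partly hidden by the arm in the top view, and the side camera put it within about 3 mm.
- **Bench:** no parts to put away remain, only the purple and green look-alikes.

**Irregularities:**
- At the last moment of closing, the force at the wrist rose to about 32 N sideways and 26 N vertically. I eased off at once, and it fell to about 0.
- One wrist-camera estimate of a caster's neck differed by 7 mm from the top camera's until I allowed for the bevelled edge, after which they agreed.

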